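Ready the anode cell

ROBOT

A 6-joint arm with a two-finger parallel gripper is mounted at the origin on a cart in front of the work surface, level with it; the furniture and walls round the work are solid. World frame = base frame: x ahead of the robot, y to its left, z up, the work surface at z = 0. Lengths are in m, angles in rad, forces in N, time in s.
With the tool pointing down it reaches from about 0.375 to 0.975 m from the base axis. Payload 3.8 kg.
Tool frame: the origin (TCP) lies on the centre line of the jaws, within the pads' length; the fingertips stand 14 mm ahead of it and the grasp point (between the pads) lies 5 mm behind it; z points along the fingers, y is the line along which they close (so a half turn about z gives the same grasp; the last joint's range is limited). The gripper opens to 85 mm and grips with 20 to 120 N. Pads are 22 mm wide; open, the fingers measure 114 mm over their backs; the gripper's body (76 mm by 85 mm) begins 54 mm behind the grasp point. The pads swing forward as they close: fully open they stand 13 mm farther back than shut.
Start: joints at [-1.149, 0.264, 1.604, -0, 1.274, -0.037], TCP at [0.299, -0.605, 0.245] pointing down, gripper open.
Joint ranges: [-2.63, 2.63], [-0.94, 2.18], [0.31, 2.57], [-1.31, 4.45], [0, 2.66], [-2.55, 2.55]. Speed limits (rad/s): [2.57, 2.57, 3.14, 3.14, 3.14, 3.14].

INTERFACE

Orientations are given as a rotation vector (axis times angle).
In Python, from workcell import bot, eyes, spot_in gives the robot as it stands.
- The arm moves only by the tool carry_out, never from a script. Its argument "series" is text: rows parted by semicolons, each of 4 numbers parted by spaces: the shift along the world's x, y, z in m, then the turn about the world's z in degrees. In form: tx ty tz roll; .... A call has 1 to 20 rows; each row shifts and turns the commanded pose from where the row before left it; what a row does not reach is not made up. A row lasts 1/8 s, in which the tool goes at most 62.5 mm and 10.7 degrees, less where a joint would pass 70% of its speed; a pose out of reach is approached as far as the arm can. A call is refused whole if a number of a shift passes 0.0625 or a number of a turn 10.7, either way. A call with a gripper value outside its range is refused whole. "jaw" is the gripper command: -1 is shut, 1 is fully open, values between are in proportion, set as the call begins (left out, the last holds). The fingers move at their own pace and stop on an object; "grip_force" is the grip in N (left out, the last holds). Time passes only in rows, so rows that do not move let the fingers close. It gives the time, the measured TCP pose, the force, the opening and the grip force at its end, in the units of the state.
- bot.read_state(): the state, without advancing time (a new reading comes with each control period).
- eyes.read_camera(name): name is "scene" or "side" or "wrist"; returns (picture, depth): 400x640x3 uint8, blue, green, red; 400x640 float32, m along the optical axis (not along the pixel's ray), 0 where there is no reading.
- eyes.get_calibration(name): a dict with "K" (3x3 intrinsics, pixels), "position" and "rotation" of the camera in the world; the wrist camera has in their place "T_tool_cam" (4x4, takes a point from camera to tool coordinates, whose origin is the TCP and whose axes are the flange's). Camera axes: x right, y down, z forward; pixel columns grow to the right and rows downward; lengths in m; the calibration is good to about 2 mm. A picture is of the moment at which its call begins: read the wrist's pose just before it. get_calibration takes no time and is no camera call.
- bot.finish_job(): hands the job in; it is judged then, once.
Trained networks look in the newest picture that a camera, given by its name, has taken for a name from the list of things; names that differ only in an ending like _2 or _b are one class to them, and where a whole thing is asked for, a point or a joint stands for the part that bears it (a point fixed in the world has none). Each returns a list of dicts, best first, with "score" (0 to 1); they miss things now and then, are a little off and sometimes report something else, mostly with a low value. They report only what shows in the picture. A call takes as long as a camera call. They do not tell look-alikes from the thing itself.
- spot_in(camera, target): "rect" ([centre column, centre row, width, height] in pixels, round what is visible of it).
The state is a dict: "time": time; "q": joint angles; "joint_vel": joint speeds; "joint_torque": joint torques, N m; "tool_pos": TCP position; "tcp_rot": TCP orientation; "wrist_force": force on the tool from outside, world axes, zero at the start; "torque": the same for the moment, N m; "width": opening from 0.0 (shut) to 1.0 (fully open); "grip_force": force on a finger pad.
Only numpy, scipy, OpenCV 4.12 (cv2) and the standard library are available. Lean on these libraries where they do the work, as an engineer would, in place of code of your own. Each camera call takes 0.05 s, during which the arm holds its last target. There are 200 camera calls.

TASK

Get the plating cell ready: first scrub the small clear beaker by running the brush down to its floor, up to near the rim, down to the floor and up again, then stand the brush back in its holder, bristles down. Then load every copper anode bar into a well of the cell, one per well, feeding its toe in at a tilt under the blue lip and straightening it so that it stands upright on the well floor; only when all bars are in, turn the red knob clockwise to the orange tick on its dial without disturbing the other knobs. At the end the beaker stands upright in the middle of the blue drip mat, and the other things on the table are left where they lie.

Things in the scene. Friction and masses are not known exactly. Their poses are not given: they have to be found in the camera images.
- cell: Grey plastic anode cell, fixed, 79 x 196 x 85 mm; origin on the underside, -x its front (robot side), z up. Three wells in a row along y, each 26 mm wide in y, inner x from -40 to +19 mm, floor at z = 5 mm. A 4 mm thick blue lip (top at z = 85 mm) covers the front of every mouth, which is open only from x = -9 to +19 mm (28 mm).
- well_1 (a point): Point on the floor of well 1 where the middle of a seated bar's upright belongs: 4 mm in +x of the cell's origin line, 60 mm in y, 80 mm below the mouth. Axes as the cell.
- well_2 (a point): Point on the floor of well 2 where the middle of a seated bar's upright belongs: 4 mm in +x of the cell's origin line, 0 mm in y, 80 mm below the mouth. Axes as the cell.
- well_3 (a point): Point on the floor of well 3 where the middle of a seated bar's upright belongs: 4 mm in +x of the cell's origin line, -60 mm in y, 80 mm below the mouth. Axes as the cell.
- rack: Wooden storage rack, fixed, 64 x 196 x 45 mm; three open pockets 60 mm apart along its y, in which the anode bars stand upright, toes to the rack's -x. Pocket floor 5 mm up; pockets 48 x 26 mm.
- bar_1: Copper anode bar (2 or 3 present; an absent one reads None from the start), L-shaped, 80 g: upright 12 (x) x 20 (y) x 150 mm tall, with a toe at the bottom, 7 mm high, sticking out 22 mm to -x: the foot (x from -28 to +6 mm) is too long for a well mouth when the bar is upright. Origin at the bottom centre of the upright, z up. Starts upright in the rack.
- bar_2: Copper anode bar (2 or 3 present; an absent one reads None from the start), L-shaped, 80 g: upright 12 (x) x 20 (y) x 150 mm tall, with a toe at the bottom, 7 mm high, sticking out 22 mm to -x: the foot (x from -28 to +6 mm) is too long for a well mouth when the bar is upright. Origin at the bottom centre of the upright, z up. Starts upright in the rack.
- bar_3: Copper anode bar (2 or 3 present; an absent one reads None from the start), L-shaped, 80 g: upright 12 (x) x 20 (y) x 150 mm tall, with a toe at the bottom, 7 mm high, sticking out 22 mm to -x: the foot (x from -28 to +6 mm) is too long for a well mouth when the bar is upright. Origin at the bottom centre of the upright, z up. Starts upright in the rack.
- brush: Blue nylon brush, 171 mm long, handle section 14 mm (its x) x 11 mm (its z), bristles at the lower end, standing upright, bristles down, in the brush stand. Origin near mid-length on the back face: the middle of the handle section is 5.5 mm in +z of it. Its y axis runs along the brush, towards the handle end (up at the start); the handle end is 86 mm from the origin. About 40 g.
- brush_tip (a point): Centre of the bristle end of the brush, 84.5 mm from its origin. Axes as the brush (y up the handle).
- brush_stand: White square holder, fixed, 44 x 44 x 60 mm, open on top, inner width 32 mm, inner floor 6 mm above its origin (underside centre).
- beaker: Clear plastic beaker fixed on a weighted black rubber foot (68 mm across, 10 mm thick), loose, about 0.3 kg. Beaker 57 mm across the rim, 48 mm at its bottom, 71 mm tall, inner radius about 20 mm, inner floor 3 mm above its underside. Origin at the centre of the beaker's underside, on top of the foot (10 mm above the table); rim 71 mm above the origin; z up.
- drip_mat: Round blue drip mat, fixed, 96 mm across, 2 mm thick; origin at the underside centre.
- red_knob (a joint): Angle of the red knob (rad): 0 = white pointer line at the dial's black tick (pointing to the panel's +x), growing as it is turned clockwise seen from above; stop at 2.6; it stays where left (friction about 0.02 N m). The dial's orange tick is at 1.05.
- red_grip (a point): Point on the red knob's turning axis, 58 mm above the table; the bar grip (26 mm long, 10 mm wide) reaches from 10 mm below this point to 11 mm above it, with a round skirt below. x runs along the bar towards the white pointer, z up. Turns with the knob.
- panel: Grey control panel, fixed, 74 x 232 x 40 mm, lying flat, with four equal knobs (red, yellow, blue, green caps, in any order) in a row along its y, 54 mm apart. Origin at the underside centre.
- yellow_pointer (a point): Pointer end of the yellow knob's bar, 13 mm from its axis, near its top. This knob must keep its setting.
- blue_pointer (a point): Pointer end of the blue knob's bar, 13 mm from its axis, near its top. This knob must keep its setting.
- green_pointer (a point): Pointer end of the green knob's bar, 13 mm from its axis, near its top. This knob must keep its setting.
- insul_tape: Bystander: roll of black tape, 55 x 53 x 19 mm.
- marker: Bystander: marker pen, 135 mm long, lying.
- clip_black: Bystander: small black clip, 60 mm.
- screwdriver_2: Bystander: yellow screwdriver, 138 mm, lying.
- masking_tape: Bystander: roll of masking tape, 98 mm across, 25 mm high.
Things that resemble listed ones, but are neither listed nor needed, are in the scene too. There is more than one size of the brush; the one meant has the size given above.

How it is judged:
By the outcome, as a careful person would: the job done as asked, in the order asked, and still so for the second after the job is handed in, with the robot touching nothing.
Of bar_1, bar_2, bar_3 only 2 to 3 are there at a start; the rules pass over those that are not, and their reading is None.
At some moment in a run one of beaker may be knocked a few centimetres aside while the robot is not near it.
It also fails if it takes over 200 s, if anything falls off the work surface, if the arm or the gripper's body presses on something with over 40 N, if the wrist force passes 120 N, or if a joint passes its speed limit or range.

## Working session

There is one attempt and no reset: what is moved stays moved. The work goes in short steps, Python scripts to look and compute and a tool call to move; the robot and the scene stay as the last step left them, time stands still between calls to the robot, and variables do not carry over. Pictures are saved under pics/ and viewed, at most 14 in all, crops included, and the job is handed in when it is done.

Besides the shell and the picture viewer there is one more tool, called after "Call:" by a JSON object that holds its "op" and its "data", one argument or row to a line. carry_out: Moves the arm, as the interface text tells. Its arguments: {"type":"object","properties":{"series":{"type":"string"},"jaw":{"type":"number"},"grip_force":{"type":"number"}},"required":["series"]}

```bash
ls; mkdir -p pics; cat > h.py <<'E'
import numpy as np, cv2
from workcell import bot, eyes, spot_in
from scipy.spatial.transform import Rotation as R
def cam(name):
    s=bot.read_state(); c=eyes.get_calibration(name); im,d=eyes.read_camera(name)
    if name=='wrist':
        T=np.eye(4);T[:3,:3]=R.from_rotvec(s['tcp_rot']).as_matrix();T[:3,3]=s['tool_pos'];T=T@np.array(c['T_tool_cam'])
    else:
        T=np.eye(4);r=np.array(c['rotation']);T[:3,:3]=r if r.shape==(3,3) else R.from_rotvec(r).as_matrix();T[:3,3]=c['position']
    return im,d,np.array(c['K']),T
def cloud(d,K,T):
    v,u=np.mgrid[:d.shape[0],:d.shape[1]]
    p=np.stack([(u-K[0,2])/K[0,0]*d,(v-K[1,2])/K[1,1]*d,d],-1)@T[:3,:3].T+T[:3,3]
    p[d<=0]=np.nan
    return p
def px(p,K,T):
    q=(np.asarray(p)-T[:3,3])@T[:3,:3]; return (q@K.T)[...,:2]/q[...,2:3]
def ray(u,v,z,K,T):
    r=T[:3,:3]@np.array([(u-K[0,2])/K[0,0],(v-K[1,2])/K[1,1],1]); return T[:3,3]+r*(z-T[2,3])/r[2]
E
python3 - <<'E'
from h import *
for n in ['scene','side']:
    im,d,K,T=cam(n); cv2.imwrite(f'pics/{n}0.png',im); np.savez(f'{n}0.npz',im=im,d=d,K=K,T=T)
    print(n,K[0,0],T.round(3).tolist())
    P=cloud(d,K,T)
    for t in ['cell','rack','bar_1','brush','brush_stand','beaker','drip_mat','panel','red_knob','masking_tape','insul_tape']:
        for r in spot_in(n,t)[:4]:
            u,v,w,h=r['rect']; q=P[int(v),int(u)] if 0<=v<400 and 0<=u<640 else None
            print(t,round(r['score'],2),np.round(r['rect']).astype(int).tolist(),None if q is None else q.round(3).tolist())
print(bot.read_state())
E
```

```text
pics
scene 408.1421353235164 [[0.611, -0.523, 0.595, -0.169], [-0.792, -0.391, 0.469, -0.509], [-0.013, -0.758, -0.652, 0.888], [0.0, 0.0, 0.0, 1.0]]
cell 0.66 [360, 228, 64, 64] [0.539, -0.087, 0.084]
rack 0.78 [427, 300, 83, 65] [0.466, -0.339, 0.045]
bar_1 0.91 [452, 294, 21, 46] [0.484, -0.385, 0.086]
bar_1 0.56 [428, 280, 18, 42] [0.484, -0.322, 0.088]
bar_1 0.54 [410, 266, 18, 42] [0.49, -0.269, 0.097]
bar_1 0.45 [257, 208, 63, 35] [0.466, 0.246, 0.038]
brush 0.63 [286, 163, 5, 58] [0.616, 0.253, 0.118]
brush 0.53 [321, 184, 6, 34] [0.718, 0.186, -0.001]
brush 0.53 [361, 228, 67, 62] [0.541, -0.093, 0.086]
brush_stand 0.89 [305, 188, 21, 24] [0.621, 0.177, 0.048]
brush_stand 0.48 [277, 203, 6, 10] [0.509, 0.203, 0.051]
beaker 0.7 [305, 239, 22, 34] [0.44, 0.028, 0.05]
drip_mat 0.63 [325, 264, 39, 24] [0.432, -0.045, 0.001]
drip_mat 0.42 [257, 198, 9, 8] [0.483, 0.259, 0.061]
panel 0.76 [254, 205, 62, 35] [0.469, 0.262, 0.039]
panel 0.29 [257, 198, 9, 6] [0.477, 0.257, 0.062]
red_knob 0.53 [243, 194, 8, 9] [0.466, 0.309, 0.06]
red_knob 0.49 [304, 236, 24, 37] [0.438, 0.03, 0.062
[... 1316 characters left out ...]
2, 16] [0.492, 0.267, 0.056]
{'time': 1.2, 'q': array([-1.14891708e+00,  2.63870319e-01,  1.60402926e+00,  1.01232079e-05,
        1.27367737e+00, -3.68612609e-02]), 'joint_vel': array([ 0.0005073 , -0.00101437, -0.00012313, -0.0023242 , -0.00109378,
        0.00121357]), 'joint_torque': array([ 2.63436668e-04, -5.15076756e+01, -3.67726600e+01,  1.58052339e-04,
        8.80881980e-04, -5.41516485e-07]), 'tool_pos': array([ 0.29892277, -0.60518936,  0.24528391]), 'tcp_rot': array([3.05930147e+00, 7.14278439e-01, 1.96443818e-05]), 'wrist_force': array([0.15893371, 0.82841743, 0.53220768]), 'torque': array([ 0.02874727, -0.03253254,  0.07634035]), 'grip_force': 0.0, 'width': 0.9992170738778424}
```

```bash
python3 - <<'E'
import cv2
a=cv2.imread('pics/scene0.png')[120:360,200:520]; b=cv2.imread('pics/side0.png')[100:400,180:480]
cv2.imwrite('pics/s1.png',cv2.resize(a,(800,600),interpolation=cv2.INTER_CUBIC)); cv2.imwrite('pics/d1.png',cv2.resize(b,(600,600),interpolation=cv2.INTER_CUBIC))
E
```

```text
(no output)
```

View pics/s1.png

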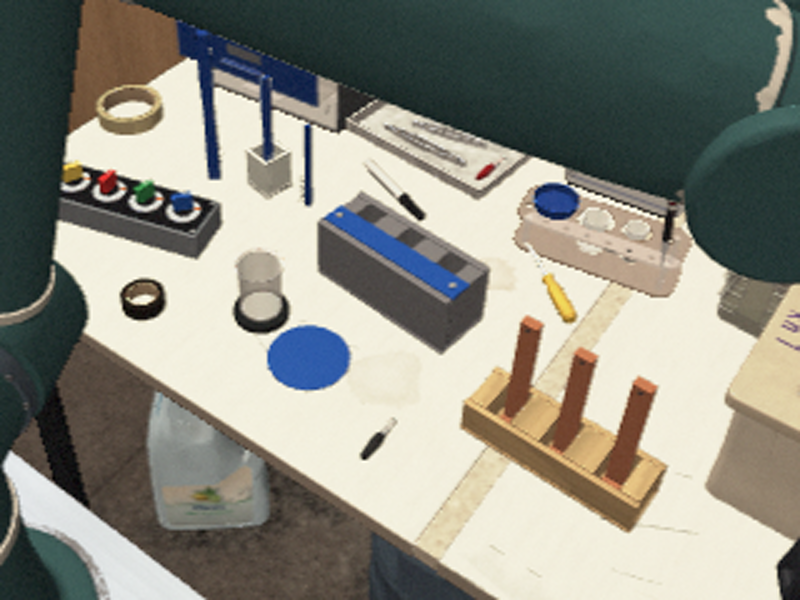

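View pics/d1.png

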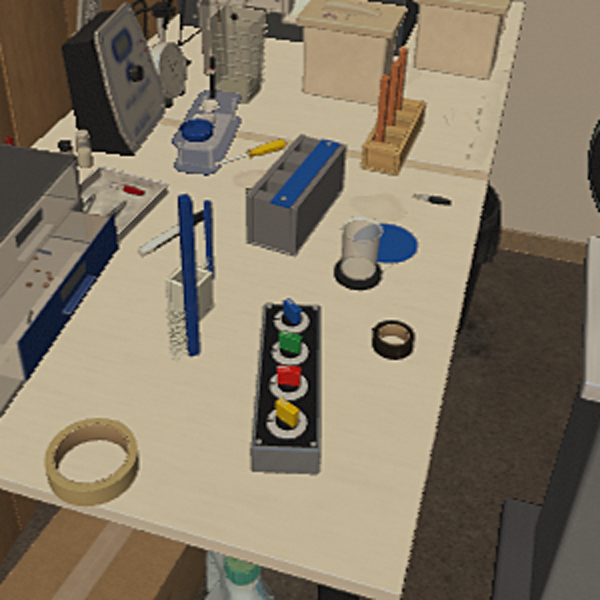

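Call:
{"op": "carry_out", "data": {
  "series": "0 0 0.06 0; 0 0 0.06 -8; 0.03 0.055 0.03 -9; 0.03 0.055 0 -9; 0.03 0.055 0 0; 0.03 0.055 0 0; 0.03 0.055 0 0; 0 0 0 0; 0 0 0 0",
  "jaw": -0.3
}}

```text
time: 2.33
tool_pos: [0.4456, -0.3363, 0.3924]
tcp_rot: [3.141, 0.009, -0.0]
wrist_force: [-0.8, -0.7, 0.2]
width: 0.352
grip_force: 0.0
```

```bash
python3 - <<'E'
from h import *
im,d,K,T=cam('wrist'); cv2.imwrite('pics/w1.png',im); np.savez('w1.npz',im=im,d=d,K=K,T=T)
print(T.round(3).tolist(),K[0,0]); P=cloud(d,K,T); print(np.nanmin(P.reshape(-1,3),0),np.nanmax(P.reshape(-1,3),0))
m=(P[...,2]>.135)&(P[...,2]<.165)
n,l,st,c=cv2.connectedComponentsWithStats(m.astype(np.uint8))
for i in range(1,n):
    if st[i,4]>50:
        q=P[l==i]; print(st[i,4],np.median(q,0).round(4),cv2.minAreaRect((q[:,:2]*1000).astype(np.float32)))
# rack top
m=(abs(P[...,2]-.045)<.004); q=P[m][:,:2]*1000; print(len(q),cv2.minAreaRect(q.astype(np.float32)))
E
```

```text
[[0.006, -0.949, -0.315, 0.527], [-1.0, -0.005, -0.003, -0.336], [0.001, 0.315, -0.949, 0.522], [0.0, 0.0, 0.0, 1.0]] 344.8486016595047
[-0.93765401 -1.14092311 -0.76037988] [0.63425053 1.20085107 0.46721794]
11140 [ 0.5586 -0.502   0.1604] ((560.7000122070312, -510.4691467285156), (128.44674682617188, 84.19427490234375), 88.81773376464844)
8877 [ 0.4181 -0.6507  0.1602] ((418.52117919921875, -647.2340698242188), (195.1798553466797, 78.10720825195312), 16.127042770385742)
281 [ 0.4975 -0.2685  0.156 ] ((496.81268310546875, -267.3620910644531), (19.34326934814453, 11.961848258972168), 86.8477783203125)
247 [ 0.4913 -0.3262  0.1561] ((490.8421325683594, -326.2178955078125), (19.18128776550293, 12.186214447021484), 87.79444885253906)
267 [ 0.4904 -0.3838  0.156 ] ((490.0263366699219, -384.9632873535156), (20.12574005126953, 12.138701438903809), 88.92666625976562)
5999 ((329.7288513183594, -308.1579284667969), (585.3154907226562, 759.5797119140625), 0.824496328830719)
```

View pics/w1.png

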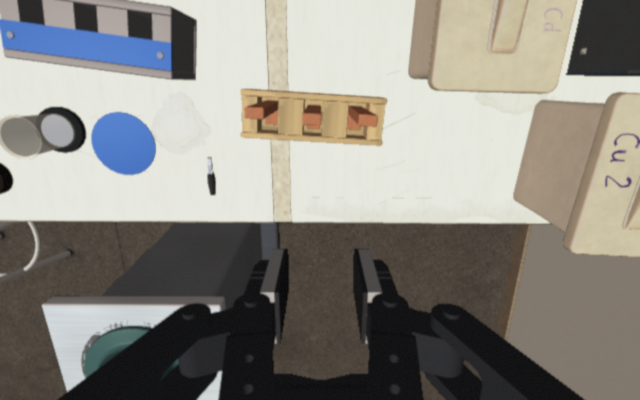

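```bash
python3 - <<'E'
from h import *
z=np.load('w1.npz');P=cloud(z['d'],z['K'],z['T']);v,u=np.mgrid[:400,:640]
m=(abs(P[...,2]-.045)<.004)&(u>235)&(u<390)&(v>80)&(v<150); q=P[m][:,:2]*1000; print(len(q),cv2.minAreaRect(q.astype(np.float32)),np.median(P[m][:,2]))
m=(P[...,2]<.03)&(P[...,2]>.003)&(u>245)&(u<380)&(v>92)&(v<142)
q=P[m]; print(np.c_[q,v[m]][::15].round(3)[:30])
E
```

```text
4419 ((481.1635437011719, -324.982421875), (194.67169189453125, 64.28959655761719), 86.85704040527344) 0.04624046886401956
[[ 5.14e-01 -3.20e-01  2.90e-02  9.30e+01]
 [ 5.12e-01 -3.51e-01  1.10e-02  9.40e+01]
 [ 5.10e-01 -3.88e-01  2.40e-02  9.60e+01]
 [ 5.07e-01 -2.59e-01  6.00e-03  9.70e+01]
 [ 5.06e-01 -2.58e-01  6.00e-03  9.80e+01]
 [ 5.04e-01 -2.51e-01  1.10e-02  9.90e+01]
 [ 5.04e-01 -2.72e-01  5.00e-03  9.90e+01]
 [ 5.03e-01 -2.66e-01  8.00e-03  1.00e+02]
 [ 5.03e-01 -3.27e-01  7.00e-03  1.00e+02]
 [ 5.02e-01 -3.15e-01  6.00e-03  1.01e+02]
 [ 5.02e-01 -3.37e-01  7.00e-03  1.01e+02]
 [ 5.01e-01 -3.30e-01  6.00e-03  1.02e+02]
 [ 4.99e-01 -3.24e-01  7.00e-03  1.03e+02]
 [ 4.99e-01 -3.83e-01  6.00e-03  1.03e+02]
 [ 4.98e-01 -3.18e-01  6.00e-03  1.04e+02]
 [ 4.98e-01 -3.77e-01  6.00e-03  1.04e+02]
 [ 4.98e-01 -3.99e-01  7.00e-03  1.04e+02]
 [ 4.97e-01 -3.28e-01  1.20e-02  1.05e+02]
 [ 4.97e-01 -3.88e-01  5.00e-03  1.05e+02]
 [ 4.96e-01 -3.33e-01  2.90e-02  1.06e+02]
 [ 4.95e-01 -3.92e-01  6.00e-03  1.06e+02]
 [ 4.95e-01 -3.94e-01  2.60e-02  1.07e+02]
 [ 4.91e-01 -3.13e-01  1.80e-02  1.09e+02]
 [ 4.87e-01 -2.71e-01  1.20e-02  1.12e+02]
 [ 4.84e-01 -2.66e-01  1.40e-02  1.14e+02]
 [ 4.82e-01 -2.72e-01  1.30e-02  1.15e+02]
 [ 4.81e-01 -3.37e-01  6.00e-03  1.16e+02]
 [ 4.80e-01 -3.76e-01  1.30e-02  1.17e+02]
 [ 4.78e-01 -2.73e-01  1.30e-02  1.18e+02]
 [ 4.77e-01 -2.68e-01  1.30e-02  1.19e+02]]
```

Call:
{"op": "carry_out", "data": {
  "series": "0 0.055 0 0; 0 0.055 0 0; 0 0.055 0 0; 0 0.055 0 0; 0 0.055 0 0; 0 0 0 0; 0 0 0 0"
}}

```text
time: 3.25
tool_pos: [0.4457, -0.0625, 0.3923]
tcp_rot: [3.141, 0.006, -0.0]
wrist_force: [0.3, -0.2, -0.0]
width: 0.348
grip_force: 0.0
```

```bash
python3 - <<'E'
from h import *
im,d,K,T=cam('wrist'); cv2.imwrite('pics/w2.png',im); np.savez('w2.npz',im=im,d=d,K=K,T=T)
P=cloud(d,K,T)
print(T.round(3).tolist())
for t in ['cell','beaker','drip_mat','panel','brush','brush_stand','red_knob','insul_tape']:
    for r in spot_in('wrist',t)[:3]:
        u,v=r['rect'][:2]; print(t,round(r['score'],2),np.round(r['rect']).astype(int).tolist(),P[int(v),int(u)].round(3).tolist())
E
```

```text
[[0.004, -0.949, -0.314, 0.527], [-1.0, -0.003, -0.002, -0.062], [0.001, 0.314, -0.949, 0.522], [0.0, 0.0, 0.0, 1.0]]
cell 0.93 [326, 40, 178, 80] [0.575, -0.069, 0.086]
beaker 0.64 [239, 136, 57, 52] [0.454, 0.058, 0.014]
beaker 0.24 [493, 116, 68, 26] [0.492, -0.256, 0.125]
beaker 0.16 [326, 42, 172, 83] [0.573, -0.069, 0.086]
drip_mat 0.64 [306, 143, 61, 69] [0.441, -0.041, 0.002]
panel 0.94 [82, 114, 161, 97] [0.488, 0.257, 0.05]
brush 0.69 [48, 10, 71, 20] [0.609, 0.263, 0.063]
brush_stand 0.58 [136, 2, 23, 2] [0.625, 0.178, 0.019]
red_knob 0.58 [34, 122, 31, 21] [0.477, 0.312, 0.065]
red_knob 0.53 [82, 114, 163, 96] [0.488, 0.257, 0.05]
insul_tape 0.88 [170, 180, 38, 39] [0.382, 0.174, 0.001]
insul_tape 0.73 [326, 40, 174, 80] [0.574, -0.068, 0.087]
```

View pics/w2.png

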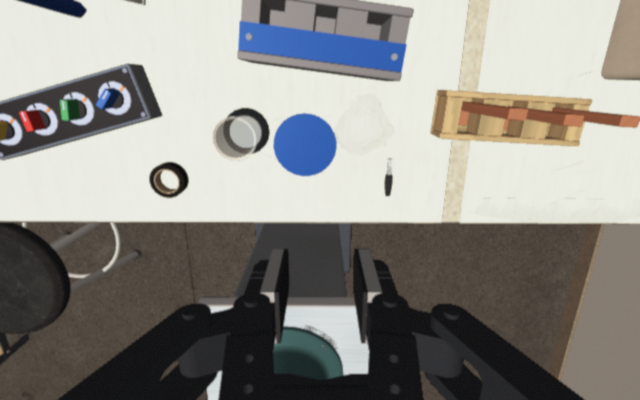

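Call:
{"op": "carry_out", "data": {
  "series": "0.02 0.06 0 0; 0.02 0.06 0 0; 0.02 0.06 0 0; 0.02 0.06 0 0; 0 0 0 0; 0 0 0 0"
}}

```text
time: 4.45
tool_pos: [0.5245, 0.1757, 0.3919]
tcp_rot: [3.141, 0.009, -0.001]
wrist_force: [-0.2, -0.1, -0.2]
width: 0.347
grip_force: 0.0
```

```bash
cat >> h.py <<'E'
def pts(im,P,hue,zr,sat=120,val=40):
    H=cv2.cvtColor(im,cv2.COLOR_BGR2HSV); m=(H[...,0]>=hue[0])&(H[...,0]<=hue[1])&(H[...,1]>sat)&(H[...,2]>val)&(P[...,2]>zr[0])&(P[...,2]<zr[1]); return m
def rect(m,P,mn=40):
    n,l,st,c=cv2.connectedComponentsWithStats(m.astype(np.uint8))
    for i in range(1,n):
        if st[i,4]>mn:
            q=P[l==i]; r=cv2.minAreaRect((q[:,:2]*1000).astype(np.float32)); print('  n',st[i,4],'px',c[i].round(0),'med',np.median(q,0).round(4),'rect',np.round(r[0],1),np.round(r[1],1),round(r[2],1))
E
python3 - <<'E'
from h import *
z=np.load('w2.npz');P=cloud(z['d'],z['K'],z['T']);im=z['im']
print('mat');rect(pts(im,P,(95,130),(-.005,.008)),P)
print('lip');rect(pts(im,P,(95,130),(.075,.095)),P)
im,d,K,T=cam('wrist'); cv2.imwrite('pics/w3.png',im); np.savez('w3.npz',im=im,d=d,K=K,T=T)
P=cloud(d,K,T)
print('lip');rect(pts(im,P,(95,130),(.075,.095)),P)
print('mat');rect(pts(im,P,(95,130),(-.005,.008)),P)
print('blue tall');rect(pts(im,P,(95,130),(.1,.4)),P)
for n,h in dict(red=(0,8),yellow=(20,35),green=(45,85),blue=(95,130)).items():
    print(n);rect(pts(im,P,h,(.055,.075)),P,15)
# panel: top at z~.04
q=P[(abs(P[...,2]-.04)<.005)&(P[...,1]>.1)&(P[...,0]<.57)][:,:2]*1000; print('panel',cv2.minAreaRect(q.astype(np.float32)))
H=cv2.cvtColor(im,cv2.COLOR_BGR2GRAY)
print('foot');rect((H<60)&(P[...,2]<.02)&(P[...,1]<.12)&(P[...,1]>-.1)&(P[...,0]>.35),P)
big=cv2.resize(im[:220,:],(800,275)); cv2.imwrite('pics/w3b.png',cv2.resize(im[0:220,60:420],(800,489),interpolation=cv2.INTER_CUBIC))
E
```

```text
mat
  n 2935 px [305. 144.] med [ 0.4392 -0.0389  0.0034] rect [437.6 -39. ] [91.4 91.8] 43.8
lip
  n 65 px [38.  2.] med [0.6127 0.2568 0.0829] rect [613.4 255.8] [1.9 9. ] 39.6
  n 4533 px [321.  46.] med [ 0.5672 -0.0628  0.0865] rect [567.4 -63.8] [191.7  32. ] 82.6
lip
  n 41 px [254.  71.] med [0.6175 0.2549 0.0861] rect [618.3 255. ] [ 5.  13.7] 85.8
  n 3817 px [512. 116.] med [ 0.5674 -0.0612  0.0864] rect [567.2 -63.6] [195.   30.9] 82.9
mat
  n 2317 px [458. 194.] med [ 0.4399 -0.0411  0.0034] rect [438.1 -42.6] [92.  83.7] 4.3
blue tall
  n 208 px [306.  34.] med [0.648  0.1896 0.1768] rect [649.7 190.1] [10.1 12.7] 86.7
  n 91 px [370.  40.] med [0.6488 0.1252 0.1318] rect [649.1 123.5] [7.1 9. ] 81.8
  n 870 px [226.  67.] med [0.6179 0.2559 0.2182] rect [618.4 260.3] [14. 17.] 37.2
red
  n 149 px [219. 180.] med [0.4786 0.3137 0.0694] rect [479.3 315.4] [25.5  9.8] 4.7
yellow
  n 153 px [182. 189.] med [0.4637 0.3665 0.0693] rect [464.4 368.4] [10.3 26.5] 63.2
green
  n 101 px [256. 170.] med [0.4918 0.2613 0.0699] rect [493.4 264.2] [10.1 24.8] 83.3
blue
  n 35 px [258.  71.] med [0.6188 0.2536 0.0658] rect [618.9 254.7] [13.8  5.6] 0.2
  n 118 px [293. 160.] med [0.5066 0.213  0.07  ] rect [507.5 211.6] [10.1 23.8] 52.3
panel ((485.5159606933594, 290.46630859375), (74.27900695800781, 231.70883178710938), 15.029984474182129)
foot
  n 346 px [397. 175.] med [0.4774 0.0652 0.0113] rect [468.   55.6] [43.2 62.6] 40.3
```

View pics/w3b.png

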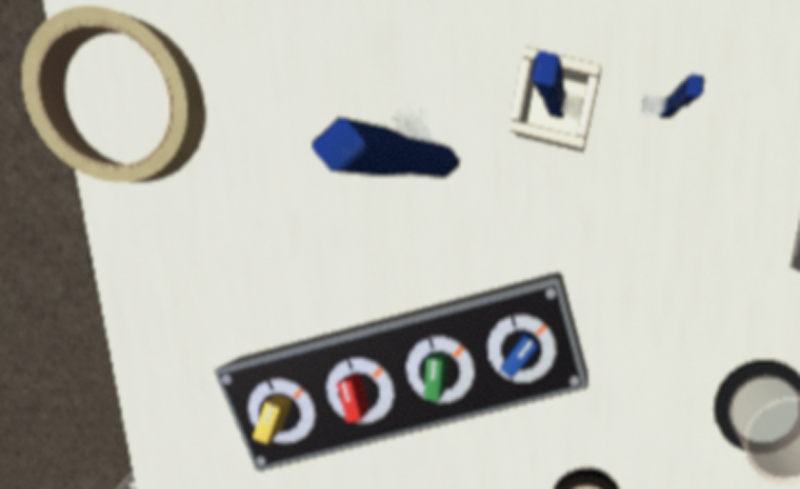

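```bash
python3 - <<'E'
from h import *
z=np.load('w3.npz');P=cloud(z['d'],z['K'],z['T']);im=z['im']
box=(abs(P[...,0]-.64)<.05)&(abs(P[...,1]-.18)<.04)
rect(box&(abs(P[...,2]-.061)<.006),P)
rect(box&(P[...,2]>.172),P,5)
for lo,hi in [(.08,.11),(.11,.14),(.14,.165)]:
    rect(box&(P[...,2]>lo)&(P[...,2]<hi),P,5)
w2=np.load('w2.npz');P=cloud(w2['d'],w2['K'],w2['T']);G=cv2.cvtColor(w2['im'],cv2.COLOR_BGR2GRAY)
# cell: top rim extents
m=(abs(P[...,2]-.086)<.006)&(P[...,1]<.1)&(P[...,0]<.65);print('cell',cv2.minAreaRect((P[m][:,:2]*1000).astype(np.float32)))
P=cloud(z['d'],z['K'],z['T'])
m=(abs(P[...,2]-.086)<.006)&(P[...,1]<.1)&(P[...,0]<.65);print('cell',cv2.minAreaRect((P[m][:,:2]*1000).astype(np.float32)))
# beaker foot ellipse from w2, dark pixels projected on z=.01
for zz in (w2,z):
    K,T=zz['K'],zz['T'];G=cv2.cvtColor(zz['im'],cv2.COLOR_BGR2GRAY)
    c=px(np.array([.457,.06,.02]),K,T); v,u=np.mgrid[:400,:640]
    m=(G<70)&(np.hypot(u-c[0],v-c[1])<38)
    q=np.array([ray(a,b,.008,K,T)[:2]*1000 for b,a in zip(*np.nonzero(m))]).astype(np.float32)
    print('foot',len(q),cv2.minEnclosingCircle(q))
E
```

```text
n 641 px [310.  45.] med [0.6474 0.1855 0.061 ] rect [650.6 190.3] [43.9 44. ] 77.7
  n 178 px [305.  31.] med [0.6503 0.1904 0.1771] rect [650.5 190.3] [10.9 12. ] 76.9
  n 28 px [310.  45.] med [0.6453 0.1881 0.0907] rect [646.3 188.5] [ 4.7 11.6] 30.1
  n 34 px [310.  41.] med [0.6446 0.1865 0.1286] rect [647.7 187.4] [ 6.5 14.9] 42.7
  n 44 px [307.  40.] med [0.6445 0.1888 0.1528] rect [646.3 189. ] [ 6.4 12.9] 23.8
cell ((549.331298828125, -146.86550903320312), (180.01475524902344, 467.0896911621094), 8.305421829223633)
cell ((520.7388305664062, -44.192718505859375), (223.4979248046875, 202.57659912109375), 82.93795013427734)
foot 404 ((459.5184020996094, 46.77691650390625), 31.91512680053711)
foot 379 ((459.81671142578125, 48.391300201416016), 32.24968338012695)
```

Call:
{"op": "carry_out", "data": {
  "series": "0.042 0.005 0 -7; 0.042 0.005 0 -6; 0.042 0.004 -0.04 0; 0 0 -0.05 0; 0 0 -0.05 0; 0 0 -0.05 0; 0 0 -0.03 0; 0 0 -0.022 0; 0 0 0 0; 0 0 0 0"
}}

```text
time: 5.75
tool_pos: [0.6519, 0.1897, 0.1523]
tcp_rot: [-3.121, 0.349, -0.004]
wrist_force: [0.8, 0.3, -0.0]
width: 0.349
grip_force: 0.0
```

Call:
{"op": "carry_out", "data": {
  "series": "0 0 0 0; 0 0 0 0; 0 0 0 0; 0 0 0 0; 0 0 0 0; 0 0 0 0",
  "jaw": -1,
  "grip_force": 40
}}

```text
time: 6.5
tool_pos: [0.6521, 0.1903, 0.1527]
tcp_rot: [-3.121, 0.347, -0.006]
wrist_force: [-0.1, 0.2, 5.7]
width: 0.122
grip_force: 39.7
```

Call:
{"op": "carry_out", "data": {
  "series": "0 0 0.04 0; 0 0 0.04 0; 0 0 0.04 0; 0 0 0.02 0; -0.04 -0.03 0 0; -0.05 -0.04 0 0; -0.05 -0.03 0 0; -0.03 -0.03 0 0; -0.02 -0.012 0 0; 0 0 0 0; 0 0 0 0; 0 0 0 0"
}}

```text
time: 8.0
tool_pos: [0.4625, 0.0494, 0.29]
tcp_rot: [-3.122, 0.347, 0.001]
wrist_force: [1.1, 0.5, -0.9]
width: 0.118
grip_force: 39.1
```

```bash
python3 - <<'E'
from h import *
for n in ['scene','side']:
    im,d,K,T=cam(n); s=bot.read_state()
    print(s['tool_pos'],s['tcp_rot'])
    c=px(np.array([.46,.048,.06]),K,T).astype(int); print(c)
    cr=im[c[1]-50:c[1]+50,c[0]-60:c[0]+60]; cv2.imwrite(f'pics/{n}b.png',cv2.resize(cr,(480,400),interpolation=cv2.INTER_CUBIC))
a=np.hstack([cv2.imread('pics/sceneb.png')[:, :395],cv2.imread('pics/sideb.png')[:, :395]]);cv2.imwrite('pics/b2.png',a)
E
```

```text
[0.4624709  0.04938076 0.28998531] [-3.12234316e+00  3.46728519e-01  8.62148119e-04]
[304 229]
[0.46240527 0.04937315 0.28999756] [ 3.12241689e+00 -3.46564329e-01 -9.51402722e-04]
[359 220]
```

View pics/b2.png

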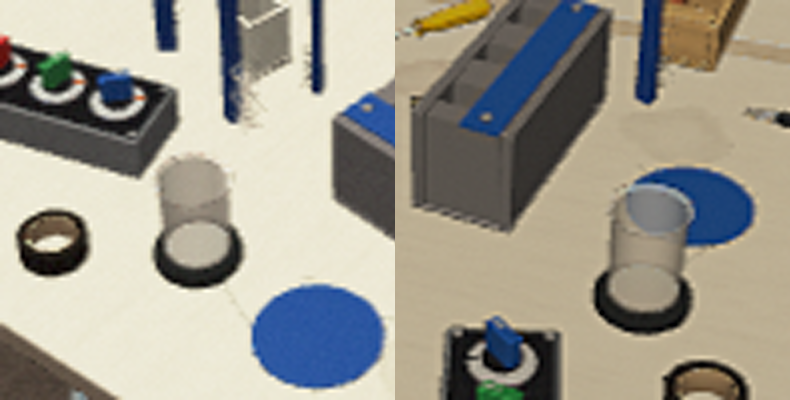

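Call:
{"op": "carry_out", "data": {
  "series": "0 0.004 -0.03 0; 0 0 -0.03 0; 0 0 -0.03 0; 0 0 -0.02 0; 0 0 -0.01 0; 0 0 -0.005 0; 0 0 -0.003 0; 0 0 0 0; 0 0 0 0"
}}

```text
time: 9.22
tool_pos: [0.4829, 0.0504, 0.1819]
tcp_rot: [3.121, -0.343, 0.075]
wrist_force: [10.7, -12.3, 54.8]
width: 0.121
grip_force: 46.1
```

Call:
{"op": "carry_out", "data": {
  "series": "0 0 0.005 0; 0 0 0.01 0; 0 0 0 0; 0 0 0 0"
}}

```text
time: 9.72
tool_pos: [0.4747, 0.0513, 0.1874]
tcp_rot: [3.122, -0.345, 0.047]
wrist_force: [11.8, -7.0, 22.9]
width: 0.124
grip_force: 40.6
```

```bash
python3 - <<'E'
from h import *
o=[]
s=bot.read_state(); print(s['q'],s['wrist_force'],s['torque'],s['tcp_rot'])
for n in ['scene','side']:
    im,d,K,T=cam(n)
    c=px(np.array([.46,.048,.1]),K,T).astype(int)
    cr=im[c[1]-60:c[1]+60,c[0]-60:c[0]+60]; o.append(cv2.resize(cr,(400,400),interpolation=cv2.INTER_CUBIC))
cv2.imwrite('pics/b3.png',np.hstack(o))
E
```

```text
[ 0.05945586 -0.08851911  2.09623249 -0.00639413  1.10472573  1.85299468] [11.80497477 -7.00365843 22.94849637] [-1.8237457  -2.52914164  0.06868261] [ 3.12155948 -0.34468794  0.04665163]
```

View pics/b3.png

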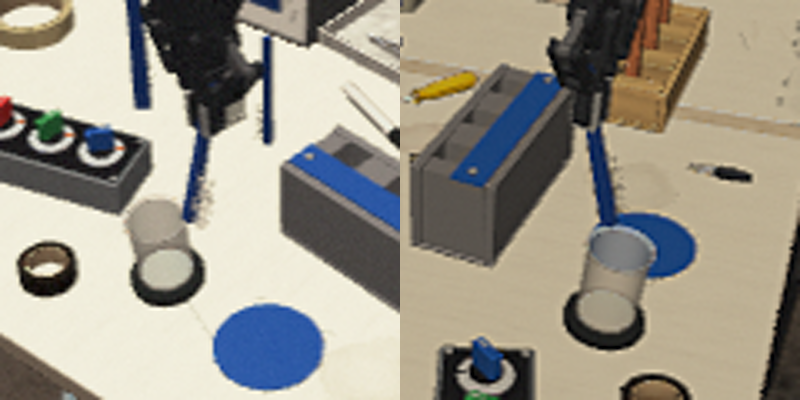

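Call:
{"op": "carry_out", "data": {
  "series": "0 0 0.03 0; 0 0 0.04 0; 0 0 0.03 0; 0 0 0 0; 0 0 0 0; 0 0 0 0"
}}

```text
time: 10.58
tool_pos: [0.4609, 0.0529, 0.2753]
tcp_rot: [3.122, -0.347, -0.005]
wrist_force: [-0.5, -0.4, -0.0]
width: 0.121
grip_force: 38.9
```

```bash
python3 - <<'E'
from h import *
o=[]
s=bot.read_state(); p=s['tool_pos'];print(p,s['wrist_force'],s['tcp_rot'])
for n in ['scene','side']:
    im,d,K,T=cam(n);np.savez(f'{n}1.npz',im=im,d=d,K=K,T=T)
    c=px(np.array([.46,.048,.11]),K,T).astype(int)
    a=np.linspace(0,2*np.pi,60)
    im=cv2.resize(im,None,fx=4,fy=4,interpolation=cv2.INTER_CUBIC)
    f=lambda q:(px(np.array(q),K,T)*4+1.5).round().astype(int)
    for r,z in ((.034,.01),(.0285,.081)):
        cv2.polylines(im,[f(np.c_[.460+r*np.cos(a),.048+r*np.sin(a),a*0+z])],1,(0,0,255))
    cv2.polylines(im,[f([p,p-[0,0,.15]])],0,(0,255,0))
    cr=im[c[1]*4-280:c[1]*4+240,c[0]*4-200:c[0]*4+200]; o.append(cr)
cv2.imwrite('pics/b4.png',np.hstack(o))
E
```

```text
[0.46093065 0.05292735 0.27526414] [-0.49643823 -0.36604291 -0.03990238] [ 3.12171648 -0.34749242 -0.00532443]
```

View pics/b4.png

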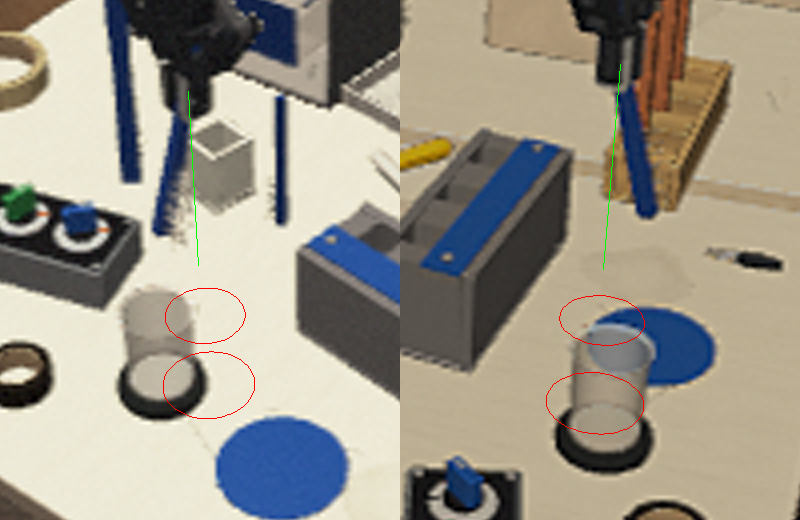

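```bash
cat >> h.py <<'E'
def foot(n,im,K,T,g):
    G=cv2.cvtColor(im,cv2.COLOR_BGR2GRAY); c=px(np.array([*g,.01]),K,T); v,u=np.mgrid[:400,:640]
    m=(G<75)&(np.hypot(u-c[0],v-c[1])<20); nn,l,st,cc=cv2.connectedComponentsWithStats(m.astype(np.uint8))
    i=1+np.argmax(st[1:,4]); q=np.array([ray(a,b,.006,K,T)[:2]*1000 for b,a in zip(*np.nonzero(l==i))]).astype(np.float32)
    return len(q),cv2.minEnclosingCircle(q)
E
python3 - <<'E'
from h import *
for n in ['scene','side']:
    z=np.load(n+'1.npz'); K,T=z['K'],z['T']; 
    c=px(np.array([.46,.048,.11]),K,T).astype(int)
    uv={'scene':(162,385),'side':(603-400,437)}[n]
    u,v=c[0]-50+uv[0]/4,c[1]-70+uv[1]/4
    g=ray(u,v,.01,K,T); print(n,g,foot(n,z['im'],K,T,g[:2]))
    # rim
    uv={'scene':(157,305),'side':(620-400,345)}[n]
    print('rim',ray(c[0]-50+uv[0]/4,c[1]-70+uv[1]/4,.081,K,T))
    # brush tip
    uv={'scene':(160,232),'side':(648-400,212)}[n]
    print('tip px',c[0]-50+uv[0]/4,c[1]-70+uv[1]/4)
# triangulate tip
A=[];b=[]
for n,uv in (('scene',(160,232)),('side',(248,212))):
    z=np.load(n+'1.npz');K,T=z['K'],z['T'];c=px(np.array([.46,.048,.11]),K,T).astype(int)
    u,v=c[0]-50+uv[0]/4,c[1]-70+uv[1]/4
    d=T[:3,:3]@np.array([(u-K[0,2])/K[0,0],(v-K[1,2])/K[1,1],1]);d/=np.linalg.norm(d);M=np.eye(3)-np.outer(d,d);A.append(M);b.append(M@T[:3,3])
print('tip',np.linalg.lstsq(np.vstack(A),np.hstack(b),rcond=None)[0])
E
```

```text
scene [0.43808803 0.07301613 0.01      ] (121, ((440.5517883300781, 77.39791870117188), 33.25371170043945))
rim [0.44681386 0.08001169 0.081     ]
tip px 293.0 204.0
side [0.44463249 0.08426297 0.01      ] (157, ((447.3283386230469, 78.90798950195312), 36.04085922241211))
rim [0.44071266 0.07344367 0.081     ]
tip px 372.0 188.0
tip [0.43227144 0.05635269 0.1746013 ]
```

Call:
{"op": "carry_out", "data": {
  "series": "0.04 0.02 0 0; 0.05 0.03 0 0; 0.05 0.03 0 0; 0.05 0.03 0 0; 0.028 0.024 0 0; 0 0 -0.04 0; 0 0 -0.035 0; 0 0 0 0; 0 0 0 0"
}}

```text
time: 11.8
tool_pos: [0.6803, 0.1869, 0.203]
tcp_rot: [-3.122, 0.348, -0.001]
wrist_force: [0.6, 0.6, -0.7]
width: 0.122
grip_force: 39.0
```

```bash
python3 - <<'E'
from h import *
o=[]
s=bot.read_state(); p=s['tool_pos'];print(p,s['wrist_force'],s['tcp_rot'])
for n in ['scene','side']:
    im,d,K,T=cam(n)
    c=px(np.array([.65,.19,.09]),K,T).astype(int)
    cr=im[c[1]-40:c[1]+40,c[0]-40:c[0]+40]; o.append(cv2.resize(cr,(400,400),interpolation=cv2.INTER_CUBIC))
cv2.imwrite('pics/b5.png',np.hstack(o))
E
```

```text
[0.6803161  0.18690037 0.20301946] [ 0.55603253  0.61184281 -0.6659197 ] [-3.12202973e+00  3.47948718e-01 -9.47284875e-04]
```

View pics/b5.png

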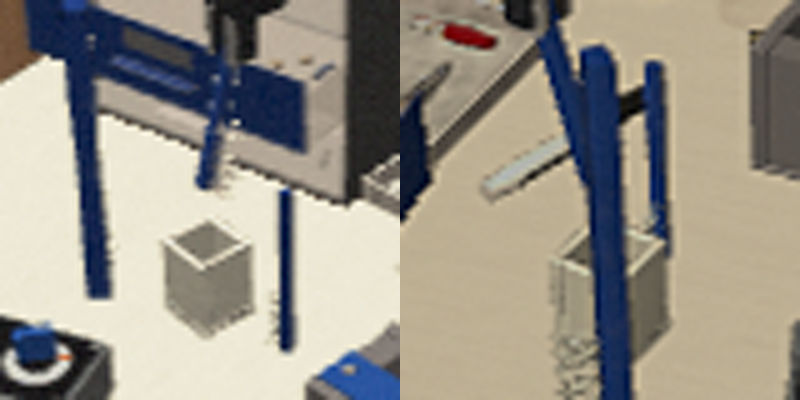

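Call:
{"op": "carry_out", "data": {
  "series": "0 0 -0.02 0; 0 0 -0.015 0; 0 0 -0.015 0; 0 0 0 0; 0 0 0 0"
}}

```text
time: 12.52
tool_pos: [0.68, 0.1869, 0.1522]
tcp_rot: [3.122, -0.348, -0.0]
wrist_force: [-0.3, -0.1, -0.2]
width: 0.118
grip_force: 39.0
```

Call:
{"op": "carry_out", "data": {
  "series": "-0.006 0 -0.012 0; -0.008 0 -0.01 0; -0.008 0 -0.005 0; -0.006 0 -0.003 0; 0 0 0 0; 0 0 0 0"
}}

```text
time: 13.28
tool_pos: [0.6578, 0.1867, 0.1259]
tcp_rot: [-3.12, 0.347, -0.023]
wrist_force: [9.1, -1.6, 2.7]
width: 0.123
grip_force: 39.5
```

Call:
{"op": "carry_out", "data": {
  "series": "-0.006 0.001 -0.004 0; -0.004 0.001 -0.004 0; 0 0.001 -0.003 0; 0 0 0 0; 0 0 0 0",
  "grip_force": 20
}}

```text
time: 13.9
tool_pos: [0.6486, 0.1899, 0.1154]
tcp_rot: [-3.119, 0.347, -0.026]
wrist_force: [10.3, -2.1, 4.2]
width: 0.12
grip_force: 35.3
```

Call:
{"op": "carry_out", "data": {
  "series": "0 0 0 0; 0 0 0 0; 0 0 0.02 0; 0 0 0.02 0; 0 0 0.05 0; 0 0 0.06 0; 0 0 0.04 0; -0.04 0 0 0; -0.04 0 0 0; 0 0 0 0; 0 0 0 0",
  "jaw": -0.2
}}

```text
time: 15.28
tool_pos: [0.5625, 0.1901, 0.303]
tcp_rot: [-3.121, 0.347, -0.004]
wrist_force: [0.4, -0.6, 0.3]
width: 0.399
grip_force: 0.0
```

```bash
python3 - <<'E'
from h import *
im,d,K,T=cam('wrist');P=cloud(d,K,T);print(T[:3,3]);np.savez('w4.npz',im=im,d=d,K=K,T=T)
box=(abs(P[...,0]-.64)<.05)&(abs(P[...,1]-.18)<.04)
rect(box&(abs(P[...,2]-.061)<.006),P)
for lo,hi in [(.08,.11),(.11,.14),(.14,.165),(.17,.25)]:
    print(lo);rect(box&(P[...,2]>lo)&(P[...,2]<hi),P,5)
E
```

```text
[0.6414502  0.17228561 0.4331212 ]
  n 873 px [302.  80.] med [0.6486 0.1934 0.0609] rect [650.5 190.7] [43.7 43.7] 77.4
  n 77 px [304.  75.] med [0.6535 0.1872 0.0602] rect [654.4 185.6] [ 9.1 19. ] 11.9
0.08
  n 169 px [300.  61.] med [0.6656 0.1869 0.0952] rect [666.4 187.3] [11.  13.2] 77.2
0.11
  n 250 px [297.  45.] med [0.6752 0.1847 0.1273] rect [678.8 184.7] [11.  19.9] 77.9
0.14
  n 295 px [294.  27.] med [0.6845 0.1832 0.1532] rect [684.9 183.5] [11.1 12.2] 78.3
0.17
```

Call:
{"op": "carry_out", "data": {
  "series": "0.04 -0.002 0 0; 0.04 -0.002 0 0; 0.04 -0.002 0 0; 0 0 -0.05 0; 0 0 -0.05 0; 0 0 -0.04 0; 0 0 -0.022 0; 0 0 0 0; 0 0 0 0"
}}

```text
time: 16.45
tool_pos: [0.6836, 0.1842, 0.1415]
tcp_rot: [-3.121, 0.348, -0.005]
wrist_force: [0.1, -0.3, 0.7]
width: 0.399
grip_force: 0.0
```

Call:
{"op": "carry_out", "data": {
  "series": "0 0 0 0; 0 0 0 0; 0 0 0 0; 0 0 0 0; 0 0 0 0; -0.011 0.002 0.002 0; -0.011 0.002 0.002 0; -0.011 0.003 0.002 0; -0.011 0.002 0.001 0; 0 0 0 0; 0 0 0 0",
  "jaw": -1,
  "grip_force": 20
}}

```text
time: 17.82
tool_pos: [0.6364, 0.1929, 0.1457]
tcp_rot: [3.122, -0.348, -0.005]
wrist_force: [-1.0, -0.3, 4.4]
width: 0.12
grip_force: 27.2
```

```bash
cat >> h.py <<'E'
def shaft(zs=((.062,.08),(.08,.1),(.1,.12),(.12,.135))):
    im,d,K,T=cam('wrist');P=cloud(d,K,T);p=bot.read_state()['tool_pos']
    b=pts(im,P,(95,130),(.0,.4))&(np.hypot(P[...,0]-p[0],P[...,1]-p[1])<.07)
    for lo,hi in zs:
        m=b&(P[...,2]>lo)&(P[...,2]<hi)
        if m.sum()>4: print(lo,m.sum(),np.median(P[m],0).round(4))
    cv2.imwrite('pics/shaft.png',im)
E
python3 -c "
from h import *
shaft()"
```

```text
0.062 141 [0.6501 0.127  0.0715]
0.08 219 [0.6503 0.1269 0.0908]
0.1 294 [0.6503 0.1269 0.1109]
0.12 314 [0.6504 0.1266 0.1296]
```

```bash
sed -i 's/<.07)/<.045)/' h.py; python3 -c "
from h import *
shaft()"
```

```text
0.062 34 [0.6485 0.1942 0.0676]
0.08 27 [0.6485 0.1946 0.0885]
0.1 27 [0.6497 0.1943 0.1115]
0.12 28 [0.6505 0.1942 0.1281]
```

Call:
{"op": "carry_out", "data": {
  "series": "0 0 0 0; 0 0 0.04 0; 0 0 0.05 0; 0 0 0.06 0; -0.05 -0.02 0 0; -0.05 -0.025 0 0; -0.05 -0.025 0 0; -0.05 -0.025 0 0; -0.036 -0.02 0 0; 0 0 0 0; 0 0 0 0",
  "grip_force": 60
}}

```text
time: 19.3
tool_pos: [0.4025, 0.0778, 0.2961]
tcp_rot: [-3.122, 0.349, -0.001]
wrist_force: [0.0, -0.5, -1.2]
width: 0.117
grip_force: 58.7
```

```bash
python3 - <<'E'
from h import *
s=bot.read_state();im,d,K,T=cam('wrist');P=cloud(d,K,T);print(s['tool_pos'],T[:3,3]);np.savez('w5.npz',im=im,d=d,K=K,T=T)
print(foot('wrist',im,K,T,(.443,.078)))
b=pts(im,P,(95,130),(.1,.4))&(np.hypot(P[...,0]-s['tool_pos'][0],P[...,1]-s['tool_pos'][1])<.045)
for lo in np.arange(.12,.28,.02):
    m=b&(P[...,2]>lo)&(P[...,2]<lo+.02)
    if m.sum()>4: print(lo,m.sum(),np.median(P[m],0).round(4))
v,u=np.mgrid[:400,:640];c=px(np.array([.443,.078,.01]),K,T);print(c)
G=cv2.cvtColor(im,cv2.COLOR_BGR2GRAY);m=(G<75)&(np.hypot(u-c[0],v-c[1])<55)
q=np.array([ray(a,b,.008,K,T)[:2]*1000 for b,a in zip(*np.nonzero(m))]).astype(np.float32);print(len(q),cv2.minEnclosingCircle(q))
a=np.linspace(0,2*np.pi,60)
for r,z in ((.034,.01),(.0285,.081)):
    cv2.polylines(im,[px(np.c_[.443+r*np.cos(a),.078+r*np.sin(a),a*0+z],K,T).round().astype(int)],1,(0,0,255))
cv2.imwrite('pics/b6.png',im)
E
```

```text
[0.40247612 0.07783191 0.29614707] [0.48168875 0.06005625 0.42608132]Traceback (most recent call last):
  File "<stdin>", line 3, in <module>
  File "h.py", line 30, in foot
    i=1+np.argmax(st[1:,4]); q=np.array([ray(a,b,.006,K,T)[:2]*1000 for b,a in zip(*np.nonzero(l==i))]).astype(np.float32)
        ~~~~~~~~~^^^^^^^^^^
    return _wrapfunc(a, 'argmax', axis=axis, out=out, **kwds)
    return bound(*args, **kwds)
ValueError: attempt to get argmax of an empty sequence
```

```bash
python3 - <<'E'
from h import *
s=bot.read_state();z=np.load('w5.npz');im,d,K,T=z['im'].copy(),z['d'],z['K'],z['T'];P=cloud(d,K,T)
b=pts(im,P,(95,130),(.1,.4))&(np.hypot(P[...,0]-s['tool_pos'][0],P[...,1]-s['tool_pos'][1])<.045)
for lo in np.arange(.12,.28,.02):
    m=b&(P[...,2]>lo)&(P[...,2]<lo+.02)
    if m.sum()>4: print(lo,m.sum(),np.median(P[m],0).round(4))
v,u=np.mgrid[:400,:640];c=px(np.array([.443,.078,.01]),K,T);print(c)
G=cv2.cvtColor(im,cv2.COLOR_BGR2GRAY);m=(G<75)&(np.hypot(u-c[0],v-c[1])<48)
q=np.array([ray(a,b,.008,K,T)[:2]*1000 for b,a in zip(*np.nonzero(m))]).astype(np.float32);print(len(q),cv2.minEnclosingCircle(q))
a=np.linspace(0,2*np.pi,60)
for r,z in ((.034,.01),(.0285,.081)):
    cv2.polylines(im,[px(np.c_[.443+r*np.cos(a),.078+r*np.sin(a),a*0+z],K,T).round().astype(int)],1,(0,0,255))
cv2.imwrite('pics/b6.png',im)
E
```

```text
0.15999999999999998 55 [0.4161 0.0747 0.1723]
0.17999999999999997 97 [0.4162 0.0753 0.1909]
0.19999999999999996 130 [0.4158 0.0748 0.2108]
0.21999999999999995 167 [0.4154 0.0749 0.231 ]
0.23999999999999994 200 [0.4155 0.075  0.2502]
0.2599999999999999 303 [0.4162 0.0748 0.2709]
0.2799999999999999 506 [0.4163 0.075  0.2916]
[313.12997652 120.21851565]
287 ((448.6217346191406, 78.67597961425781), 31.430133819580078)
```

View pics/b6.png

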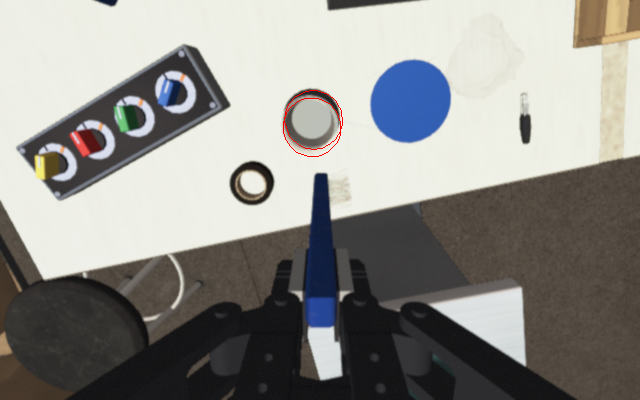

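Call:
{"op": "carry_out", "data": {
  "series": "0.019 0.0045 0 0; 0.0186 0.0045 0 0; 0 0 0 0; 0 0 -0.03 0; 0 0 -0.03 0; 0 0 -0.02 0; 0 0 -0.01 0; 0 0 0 0; 0 0 0 0"
}}

```text
time: 20.48
tool_pos: [0.4402, 0.087, 0.2073]
tcp_rot: [-3.122, 0.348, -0.002]
wrist_force: [-0.7, -0.2, 0.1]
width: 0.118
grip_force: 58.7
```

Call:
{"op": "carry_out", "data": {
  "series": "0 0 -0.02 0; 0 0 -0.015 0; 0 0 -0.01 0; 0 0 -0.004 0; 0 0 0 0; 0 0 0 0"
}}

```text
time: 21.22
tool_pos: [0.44, 0.0869, 0.1578]
tcp_rot: [-3.122, 0.348, -0.001]
wrist_force: [-1.3, 0.4, 0.3]
width: 0.118
grip_force: 58.7
```

Call:
{"op": "carry_out", "data": {
  "series": "0 0 -0.003 0; 0 0 -0.002 0; 0 0 0 0"
}}

```text
time: 21.6
tool_pos: [0.4395, 0.0869, 0.1523]
tcp_rot: [-3.122, 0.348, -0.0]
wrist_force: [0.4, -0.3, -0.3]
width: 0.116
grip_force: 59.0
```

Call:
{"op": "carry_out", "data": {
  "series": "0 0 -0.002 0; 0 0 0 0"
}}

```text
time: 21.85
tool_pos: [0.4403, 0.087, 0.1521]
tcp_rot: [-3.122, 0.348, -0.002]
wrist_force: [-2.5, -0.8, 9.9]
width: 0.122
grip_force: 60.1
```

Call:
{"op": "carry_out", "data": {
  "series": "0 0 -0.0015 0; 0 0 0 0"
}}

```text
time: 22.1
tool_pos: [0.4408, 0.087, 0.1521]
tcp_rot: [-3.122, 0.348, -0.004]
wrist_force: [-5.3, -1.2, 17.4]
width: 0.116
grip_force: 61.1
```

Call:
{"op": "carry_out", "data": {
  "series": "0 0 0.015 0; 0 0 0.02 0; 0 0 0.02 0; 0 0 0.008 0; 0 0 0 0; 0 0 0 0; 0 0 -0.02 0; 0 0 -0.02 0; 0 0 -0.015 0; 0 0 -0.004 0; 0 0 -0.003 0; 0 0 0 0; 0 0 0 0"
}}

```text
time: 23.72
tool_pos: [0.44, 0.0867, 0.1521]
tcp_rot: [3.122, -0.347, 0.0]
wrist_force: [-5.5, -0.9, 13.0]
width: 0.12
grip_force: 60.4
```

Call:
{"op": "carry_out", "data": {
  "series": "0 0 0.02 0; 0 0 0.02 0; 0 0 0.018 0; 0 0 0.002 0; 0 0 0 0; 0 0 0.04 0; 0 0 0.04 0; 0.05 0.026 0 0; 0.05 0.026 0 0; 0.05 0.026 0 0; 0.04 0.02 0 0; 0.014 0.0066 0 0; 0 0 0 0; 0 0 -0.03 0; 0 0 0 0; 0 0 0 0"
}}

```text
time: 25.72
tool_pos: [0.6428, 0.191, 0.2606]
tcp_rot: [3.122, -0.348, 0.0]
wrist_force: [-0.5, 0.7, 0.6]
width: 0.118
grip_force: 58.8
```

```bash
python3 - <<'E'
from h import *
s=bot.read_state();p=s['tool_pos'];im,d,K,T=cam('wrist');P=cloud(d,K,T);print(p)
b=pts(im,P,(95,130),(.09,.4))&(np.hypot(P[...,0]-p[0],P[...,1]-p[1])<.045)
for lo in np.arange(.1,.26,.03):
    m=b&(P[...,2]>lo)&(P[...,2]<lo+.03)
    if m.sum()>4: print(lo,m.sum(),np.median(P[m],0).round(4))
box=(abs(P[...,0]-.65)<.05)&(abs(P[...,1]-.19)<.04)
rect(box&(abs(P[...,2]-.061)<.006),P)
E
```

```text
[0.64282159 0.19101339 0.26058132]
0.1 8 [0.6552 0.1881 0.1287]
0.13 128 [0.6554 0.1881 0.1467]
0.16 192 [0.6552 0.1882 0.1762]
0.19 280 [0.6551 0.1882 0.2055]
0.22 424 [0.6563 0.1881 0.2374]
0.25 933 [0.6564 0.1883 0.2671]
  n 813 px [318. 156.] med [0.6596 0.1934 0.0609] rect [651.1 190.4] [44.  43.5] 77.8
```

Call:
{"op": "carry_out", "data": {
  "series": "0.002 0 -0.03 0; 0 0 -0.03 0; 0 0 -0.03 0; 0 0 -0.015 0; 0 0 -0.006 0; 0 0 0 0; 0 0 0 0"
}}

```text
time: 26.65
tool_pos: [0.6465, 0.1917, 0.1504]
tcp_rot: [-3.121, 0.348, -0.004]
wrist_force: [0.4, -0.4, -0.8]
width: 0.12
grip_force: 58.8
```

Inside the stand, no contact. Lower the rest, open, rise.

Call:
{"op": "carry_out", "data": {
  "series": "0 0 -0.003 0; 0 0 -0.001 0; 0 0 0 0"
}}

```text
time: 27.02
tool_pos: [0.6459, 0.1916, 0.1456]
tcp_rot: [-3.122, 0.348, -0.002]
wrist_force: [-0.6, 0.2, 2.0]
width: 0.121
grip_force: 59.3
```

Call:
{"op": "carry_out", "data": {
  "series": "0 0 0 0; 0 0 0 0; 0 0 0 0; 0 0 0.03 0; 0 0 0.04 0; 0 0 0.05 0; 0 0 0.05 0; 0 0 0.05 0; -0.04 -0.02 0 0; -0.04 -0.04 0 0; 0 0 0 0; 0 0 0 0",
  "jaw": -0.4
}}

```text
time: 28.52
tool_pos: [0.5658, 0.1316, 0.3651]
tcp_rot: [-3.121, 0.349, -0.002]
wrist_force: [-0.4, 0.6, 0.5]
width: 0.296
grip_force: 0.0
```

```bash
python3 - <<'E'
from h import *
im,d,K,T=cam('wrist');P=cloud(d,K,T)
box=(abs(P[...,0]-.65)<.05)&(abs(P[...,1]-.19)<.035)
for lo in (.07,.1,.13,.16): print(lo);rect(box&(P[...,2]>lo)&(P[...,2]<lo+.03),P,5)
m=(abs(P[...,2]-.086)<.006)&(P[...,1]<.1)&(P[...,0]<.65)&(P[...,0]>.5);print('cell',m.sum(),cv2.minAreaRect((P[m][:,:2]*1000).astype(np.float32)))
for y in (-.22,):pass
E
```

```text
0.07
  n 50 px [258.  92.] med [0.6518 0.1851 0.0839] rect [653.1 186.5] [13.   5.8] 19.7
0.1
  n 60 px [254.  93.] med [0.651  0.1849 0.1159] rect [650.9 185.4] [ 1.8 12.7] 80.8
0.13
  n 96 px [247.  93.] med [0.6517 0.185  0.1464] rect [652.5 186.8] [14.8  7.4] 11.2
0.16
  n 226 px [237.  95.] med [0.6517 0.1883 0.1768] rect [651.9 190.3] [11.7 12.3] 75.4
cell 10317 ((580.35888671875, -65.25817108154297), (196.48324584960938, 79.122802734375), 82.9434585571289)
```

Call:
{"op": "carry_out", "data": {
  "series": "-0.01 -0.06 0 5; -0.01 -0.06 0 4.8; -0.01 -0.06 0 0; -0.01 -0.06 0 0; -0.01 -0.06 0 0; -0.01 -0.06 0 0; -0.009 -0.039 0 0; 0 0 -0.05 0; 0 0 -0.05 0; 0 0 -0.05 0; 0 0 0 0; 0 0 0 0",
  "jaw": -0.2
}}

```text
time: 30.08
tool_pos: [0.4982, -0.268, 0.2165]
tcp_rot: [3.14, -0.079, 0.003]
wrist_force: [0.6, -0.2, -0.1]
width: 0.395
grip_force: 0.0
```

```bash
python3 - <<'E'
from h import *
im,d,K,T=cam('wrist');P=cloud(d,K,T);print(bot.read_state()['tool_pos'])
b=(P[...,2]>.06)&(P[...,2]<.165)&(P[...,0]<.55)&(P[...,0]>.44)&(P[...,1]<-.23)&(P[...,1]>-.42)
for lo in (.07,.1,.13,.15): print(lo);rect(b&(P[...,2]>lo)&(P[...,2]<lo+.02),P,20)
E
```

```text
[ 0.49863336 -0.26838218  0.21756421]
0.07
  n 170 px [319. 184.] med [ 0.5027 -0.267   0.0803] rect [ 502.5 -267.1] [19.7  1.5] 87.1
  n 297 px [460. 188.] med [ 0.4954 -0.3772  0.0804] rect [ 494.2 -383. ] [10.4 22.7] 25.9
  n 231 px [390. 189.] med [ 0.4966 -0.323   0.0802] rect [ 495.4 -324.3] [ 9.5 21.9] 24.8
0.1
  n 233 px [319. 196.] med [ 0.5028 -0.2671  0.1106] rect [ 502.5 -267.1] [19.8  1.7] 86.4
  n 411 px [477. 200.] med [ 0.4954 -0.3772  0.1107] rect [ 494.5 -382.5] [10.5 22.1] 28.1
  n 312 px [398. 201.] med [ 0.4966 -0.323   0.1101] rect [ 495.3 -324.4] [ 9.6 22.2] 24.6
0.13
  n 333 px [319. 210.] med [ 0.5028 -0.2672  0.1406] rect [ 502.4 -267.1] [19.9  1.9] 87.2
  n 592 px [497. 215.] med [ 0.4954 -0.377   0.1406] rect [ 494.2 -383. ] [10.5 22.5] 26.4
  n 446 px [408. 216.] med [ 0.4966 -0.3229  0.1406] rect [ 495.2 -324.1] [10.2 22.2] 26.9
0.15
  n 688 px [319. 226.] med [ 0.4985 -0.267   0.156 ] rect [ 497.4 -267. ] [19.5 12.3] 87.3
  n 783 px [513. 228.] med [ 0.4914 -0.3835  0.156 ] rect [ 490.3 -384.7] [20.8 12.7] 87.7
  n 734 px [417. 231.] med [ 0.4924 -0.3256  0.156 ] rect [ 491.3 -326.1] [20.  12.6] 86.9
```

Call:
{"op": "carry_out", "data": {
  "series": "-0.001 0.001 -0.04 0; 0 0 -0.04 0; 0 0 -0.027 0; 0 0 0 0; 0 0 0 0"
}}

```text
time: 30.75
tool_pos: [0.4976, -0.2677, 0.1107]
tcp_rot: [3.138, -0.08, 0.007]
wrist_force: [-0.2, 0.2, 0.2]
width: 0.405
grip_force: 0.0
```

Call:
{"op": "carry_out", "data": {
  "series": "0 0 0 0; 0 0 0 0; 0 0 0 0; 0 0 0 0; 0 0 0 0",
  "jaw": -1,
  "grip_force": 20
}}

```text
time: 31.38
tool_pos: [0.4975, -0.2675, 0.1106]
tcp_rot: [3.138, -0.08, 0.007]
wrist_force: [0.1, 1.0, 6.4]
width: 0.235
grip_force: 21.7
```

Call:
{"op": "carry_out", "data": {
  "series": "-0.008 0 0.001 0; -0.01 0.0005 0.001 0; -0.01 0.0005 0.001 0; -0.01 0.0005 0.0015 0; -0.01 0.0005 -0.0005 0; -0.01 0.0005 -0.0015 0; -0.01 0.0005 -0.002 0; 0 0 0 0; 0 0 0 0"
}}

```text
time: 32.5
tool_pos: [0.4263, -0.2629, 0.1075]
tcp_rot: [-3.139, 0.08, 0.004]
wrist_force: [-0.1, 0.2, -0.1]
width: 0.228
grip_force: 21.5
```

```bash
cat >> h.py <<'E'
def tilt():
    im,d,K,T=cam('wrist');P=cloud(d,K,T);s=bot.read_state();p=s['tool_pos']
    Rt=R.from_rotvec(s['tcp_rot']).as_matrix(); ex=Rt[:,0].copy(); ex/=np.linalg.norm(ex[:2]); ey=np.array([-ex[1],ex[0],0])
    Q=P-p; a=Q@np.array([ex[0],ex[1],0]); b=Q@ey; z=P[...,2]
    m=pts(im,P,(0,18),(.0,.6),90,30)&(abs(b)<.009)&(abs(a)<.09)
    o=[]
    for lo in np.arange(-.12,.06,.012):
        k=m&(Q[...,2]>lo)&(Q[...,2]<lo+.012)
        if k.sum()>6: o.append((np.median(Q[...,2][k]),np.median(a[k]),np.median(b[k]),k.sum()))
    o=np.array(o); print('pos',p.round(4),'yaw',np.degrees(np.arctan2(ex[1],ex[0])).round(1)); print((o*[1e3,1e3,1e3,1]).round(1).tolist())
    lowr=o[o[:,0]<-.015]
    f=np.polyfit(lowr[:,0],lowr[:,1],1); print('rear face tilt deg',np.degrees(np.arctan(-f[0])).round(1),'x at tcp',f[1].round(4))
E
python3 -c "
from h import *
tilt()"
```

```text
pos [ 0.4266 -0.263   0.1076] yaw -2.9
[[-101.2, 65.7, 0.1, 55.0], [-76.7, 63.1, 0.1, 369.0], [-63.3, 58.0, 0.1, 756.0], [-53.8, 48.7, 0.1, 612.0], [-41.7, 41.0, 0.0, 703.0], [-29.9, 33.4, 0.0, 827.0], [-17.6, 25.8, 0.0, 985.0], [-5.6, 18.2, 0.0, 1166.0], [6.2, 10.6, 0.0, 1385.0], [18.4, 3.0, 0.0, 1732.0], [30.3, -4.7, 0.0, 2124.0], [38.3, -9.8, -0.3, 747.0]]
rear face tilt deg 27.3 x at tcp 0.0197
```

Call:
{"op": "carry_out", "data": {
  "series": "0.002 0 0.03 0; 0 0 0.05 0; 0 0 0.05 0; 0 0 0.05 0; 0.025 0.05 0 -2; 0.025 0.05 0 -2.2; 0.025 0.05 0 0; 0.025 0.05 0 0; 0.02 0.05 0 0; 0.007 0.011 0 0; 0 0 -0.04 0; 0 0 0 0; 0 0 0 0"
}}

```text
time: 34.17
tool_pos: [0.5564, -0.0032, 0.2487]
tcp_rot: [3.135, -0.196, -0.001]
wrist_force: [-0.5, 0.3, -0.4]
width: 0.231
grip_force: 21.4
```

```bash
python3 - <<'E'
from h import *
tilt()
im,d,K,T=cam('wrist');P=cloud(d,K,T);cv2.imwrite('pics/ins.png',im)
m=pts(im,P,(95,130),(.075,.095))&(P[...,1]<.1);rect(m,P,200)
m=(abs(P[...,2]-.086)<.006)&(P[...,1]<.06)&(P[...,0]<.65)&(P[...,0]>.5);print('cell',m.sum(),cv2.minAreaRect((P[m][:,:2]*1000).astype(np.float32)))
E
```

```text
pos [ 0.557  -0.0032  0.2496] yaw -7.2
[[-76.9, 63.5, -0.1, 398.0], [-65.7, 56.3, -0.1, 539.0], [-53.6, 48.5, -0.1, 613.0], [-41.7, 40.8, 0.4, 719.0], [-29.8, 33.1, -0.1, 827.0], [-17.8, 25.4, -0.1, 1008.0], [-5.8, 17.6, -0.0, 1181.0], [6.2, 9.9, -0.0, 1422.0], [18.3, 2.2, -0.0, 1758.0], [30.2, -5.6, -0.0, 2128.0], [37.9, -10.4, -0.3, 623.0], [59.6, 9.5, 4.4, 22.0]]
rear face tilt deg 32.8 x at tcp 0.0139
  n 5456 px [419. 160.] med [ 0.5644 -0.0895  0.0863] rect [563.8 -90.8] [139.2  31.1] 83.3
  n 728 px [289. 160.] med [0.5788 0.0221 0.0863] rect [577.3  21.6] [20.6 30.4] 82.9
cell 15756 ((580.3359375, -65.23989868164062), (195.37371826171875, 79.2294921875), 82.90943908691406)
```

Call:
{"op": "carry_out", "data": {
  "series": "-0.0014 0.0014 -0.03 0; 0 0 -0.025 0; 0 0 -0.012 0; 0 0 -0.007 0; 0 0 0 0; 0 0 0 0"
}}

```text
time: 35.02
tool_pos: [0.5559, -0.0011, 0.1754]
tcp_rot: [-3.135, 0.195, -0.003]
wrist_force: [-0.0, -0.9, -0.6]
width: 0.229
grip_force: 21.5
```

Call:
{"op": "carry_out", "data": {
  "series": "-0.004 0.0005 0 0; -0.0043 0.0005 0 0; 0 0 0 0; -0.0006 0 -0.006 0; 0 0 -0.005 0; 0 0 -0.0045 0; 0 0 0 0; 0 0 0 0"
}}

```text
time: 36.02
tool_pos: [0.5462, -0.0001, 0.1588]
tcp_rot: [-3.136, 0.195, 0.0]
wrist_force: [0.6, 0.5, -0.1]
width: 0.229
grip_force: 21.5
```

Call:
{"op": "carry_out", "data": {
  "series": "0.0045 -0.0005 0.0005 0; 0.0045 -0.0005 0.0005 0; 0.0043 -0.0006 0 0; 0.0044 -0.0006 -0.0027 0; 0.0044 -0.0005 -0.0027 0; 0 0 0 0; 0 0 0 0"
}}

```text
time: 36.9
tool_pos: [0.5687, -0.0029, 0.1541]
tcp_rot: [3.135, -0.195, 0.001]
wrist_force: [-1.5, -0.1, -0.3]
width: 0.232
grip_force: 21.3
```

```bash
python3 -c "
from h import *
tilt()"
```

```text
pos [ 0.5687 -0.0029  0.1542] yaw -7.1
[[-85.5, 45.8, -0.7, 65.0], [-77.7, 42.8, -0.1, 339.0], [-65.7, 38.1, -0.1, 398.0], [-53.8, 33.0, -0.1, 466.0], [-41.8, 28.1, -0.1, 546.0], [-29.7, 23.1, -0.1, 649.0], [-17.7, 18.3, -0.0, 770.0], [-5.7, 13.3, -0.0, 941.0], [6.3, 8.3, -0.0, 1141.0], [18.3, 3.5, 0.0, 1437.0], [30.4, -1.5, 0.0, 1786.0], [40.4, -5.6, 0.0, 1333.0]]
rear face tilt deg 22.2 x at tcp 0.011
```

Call:
{"op": "carry_out", "data": {
  "series": "0.0046 -0.0006 -0.0041 0; 0.0045 -0.0005 -0.0041 0; 0.0048 -0.0006 -0.005 0; 0.0047 -0.0006 -0.005 0; 0.0048 -0.0006 -0.0054 0; 0.0049 -0.0006 -0.0054 0; 0 0 0 0; 0 0 0 0"
}}

```text
time: 37.95
tool_pos: [0.597, -0.0064, 0.1253]
tcp_rot: [3.136, -0.195, 0.001]
wrist_force: [-0.1, 0.9, -0.1]
width: 0.233
grip_force: 20.9
```

```bash
python3 -c "
from h import *
tilt()"
```

```text
pos [ 0.597  -0.0064  0.1255] yaw -7.1
[[-52.4, 13.9, -0.7, 251.0], [-41.6, 12.6, 0.4, 389.0], [-29.6, 10.9, -0.1, 442.0], [-17.6, 9.4, -0.1, 547.0], [-5.7, 7.8, -0.1, 666.0], [6.3, 6.1, -0.0, 839.0], [18.4, 4.6, -0.0, 1061.0], [30.5, 3.0, -0.0, 1386.0], [44.6, 1.0, 0.0, 2224.0], [48.2, 0.6, 2.4, 31.0]]
rear face tilt deg 7.5 x at tcp 0.007
```

Call:
{"op": "carry_out", "data": {
  "series": "0.004 -0.0005 -0.002 0; 0.004 -0.0005 -0.001 0; 0.004 -0.0005 -0.001 0; 0 0 0 0; 0 0 0 0"
}}

```text
time: 38.62
tool_pos: [0.609, -0.0079, 0.1214]
tcp_rot: [3.136, -0.195, 0.001]
wrist_force: [-0.1, -0.0, -1.1]
width: 0.225
grip_force: 20.9
```

```bash
python3 -c "
from h import *
tilt()"
```

```text
pos [ 0.609  -0.0079  0.1213] yaw -7.1
[[-38.1, 6.6, -0.0, 114.0], [-29.8, 6.4, -0.0, 378.0], [-17.6, 6.1, -0.0, 461.0], [-5.6, 5.8, -0.0, 568.0], [6.4, 5.5, 0.0, 710.0], [18.5, 5.2, 0.0, 914.0], [30.5, 4.9, 0.0, 1209.0], [46.3, 4.0, 0.0, 2558.0], [48.2, 1.3, -1.2, 125.0]]
rear face tilt deg 1.5 x at tcp 0.0057
```

Call:
{"op": "carry_out", "data": {
  "series": "-0.003 0.0004 -0.003 0; -0.003 0.0004 -0.004 0; 0 0 -0.004 0; 0 0 -0.001 0; 0 0 0 0; 0 0 0 0"
}}

```text
time: 39.42
tool_pos: [0.6026, -0.007, 0.1095]
tcp_rot: [-3.136, 0.195, 0.0]
wrist_force: [-0.7, 0.4, 1.7]
width: 0.232
grip_force: 21.2
```

Call:
{"op": "carry_out", "data": {
  "series": "0 0 0 0; 0 0 0 0; 0 0 0 0; 0 0 0.02 0; 0 0 0.03 0; 0 0 0.04 0; 0 0 0.04 0; 0 0 0.02 0; 0 0 0 0; 0 0 0 0",
  "jaw": -0.2
}}

```text
time: 40.67
tool_pos: [0.6016, -0.007, 0.2577]
tcp_rot: [3.136, -0.195, -0.004]
wrist_force: [0.5, -0.9, 0.2]
width: 0.403
grip_force: 0.0
```

```bash
cat >> h.py <<'E'
def loaded():
    im,d,K,T=cam('wrist');P=cloud(d,K,T);O=np.array([.591,-.0667]);a=np.radians(-7.06);ex=np.array([np.cos(a),np.sin(a)]);ey=np.array([-ex[1],ex[0]])
    r=P[...,:2]-O;u=r@ex*1e3;v=r@ey*1e3
    for w in (60,0,-60):
        m=(abs(v-w)<20)&(abs(u)<30)&pts(im,P,(0,18),(.09,.2),90,30)
        t=m&(P[...,2]>.15); f=m&(P[...,2]<.14)
        if t.sum()>20: print('well',w,'top u,v',np.median(u[t]).round(1),np.median(v[t]).round(1),'z',np.percentile(P[...,2][t],[50,95]).round(4),'low u',np.median(u[f]).round(1) if f.any() else None, cv2.minAreaRect((P[t][:,:2]*1000).astype(np.float32))[1:])
E
python3 -c "
from h import *
loaded()"
```

```text
well 60 top u,v 13.6 61.1 z [0.1562 0.1572] low u 16.5 ((19.164459228515625, 10.974318504333496), 83.09810638427734)
```

```bash
python3 - <<'E'
from h import *
im,d,K,T=cam('wrist');P=cloud(d,K,T);O=np.array([.591,-.0667]);a=np.radians(-7.06);ex=np.array([np.cos(a),np.sin(a)]);ey=np.array([-ex[1],ex[0]])
r=P[...,:2]-O;u=r@ex*1e3;v=r@ey*1e3
m=(abs(v-60)<20)&(abs(u)<30)&pts(im,P,(0,18),(.08,.2),90,30)
for lo in np.arange(.08,.16,.01):
    k=m&(P[...,2]>lo)&(P[...,2]<lo+.01)
    if k.sum(): print(lo.round(3),k.sum(),np.percentile(u[k],[2,50,98]).round(1),np.median(v[k]).round(1))
# cell mouth edges along v=30 (partition) for reference: rear top edge
k=(abs(P[...,2]-.086)<.005)&(abs(v-30)<10); print('cell u',np.percentile(u[k],[.5,99.5]))
lip=pts(im,P,(95,130),(.08,.095))&(abs(v-30)<10); print('lip u',np.percentile(u[lip],[1,99]))
E
```

```text
0.08 55 [13.6 13.7 14. ] 61.2
0.09 47 [13.5 13.9 14.2] 61.2
0.1 66 [13.7 14.1 14.4] 60.7
0.11 71 [13.8 14.3 14.7] 61.1
0.12 73 [14.1 14.5 14.9] 61.1
0.13 80 [14.1 14.7 15.1] 61.1
0.14 90 [14.4 14.9 15.3] 60.7
0.15 470 [ 4.6 10.8 15.4] 61.1
cell u [-49.5664119   28.85876427]
lip u [-38.83599808  -9.20743841]
```

Call:
{"op": "carry_out", "data": {
  "series": "-0.016 -0.046 0 2; -0.016 -0.046 0 2.2; -0.016 -0.046 0 0; -0.016 -0.046 0 0; -0.016 -0.046 0 0; -0.016 -0.046 0 0; -0.0143 -0.043 0 0; 0 0 -0.05 0; 0 0 0 0; 0 0 -0.05 0; 0 0 -0.047 0; 0 0 0 0; 0 0 0 0"
}}

```text
time: 42.4
tool_pos: [0.4936, -0.3264, 0.1144]
tcp_rot: [3.139, -0.079, 0.003]
wrist_force: [0.3, -0.1, 0.0]
width: 0.4
grip_force: 0.0
```

Call:
{"op": "carry_out", "data": {
  "series": "0 0 0 0; 0 0 0 0; 0 0 0 0; 0 0 0 0; 0 0 0 0",
  "jaw": -1,
  "grip_force": 20
}}

```text
time: 43.02
tool_pos: [0.4943, -0.3271, 0.1156]
tcp_rot: [3.138, -0.08, 0.007]
wrist_force: [0.3, 0.2, 6.7]
width: 0.232
grip_force: 23.1
```

Call:
{"op": "carry_out", "data": {
  "series": "-0.006 0 0.001 0; -0.01 0.0005 0.001 0; -0.01 0.0005 0.001 0; -0.01 0.0005 0.0015 0; -0.01 0.0005 -0.0005 0; -0.01 0.0005 -0.0015 0; -0.01 0.0005 -0.002 0; 0 0 0 0; 0 0 0 0"
}}

```text
time: 44.15
tool_pos: [0.425, -0.3224, 0.112]
tcp_rot: [-3.139, 0.08, 0.005]
wrist_force: [-0.5, 0.4, 0.9]
width: 0.227
grip_force: 21.8
```

```bash
python3 -c "
from h import *
tilt()"
```

```text
pos [ 0.4252 -0.3223  0.112 ] yaw -2.9
[[-105.5, 63.6, -1.1, 34.0], [-85.9, 63.4, -0.7, 118.0], [-77.8, 58.8, 0.5, 452.0], [-66.0, 52.8, -0.1, 704.0], [-53.8, 44.1, -0.1, 600.0], [-41.8, 36.7, -0.1, 685.0], [-29.7, 29.4, -0.1, 814.0], [-17.8, 22.1, -0.1, 963.0], [-5.7, 14.6, -0.1, 1139.0], [6.3, 7.3, -0.1, 1371.0], [18.3, -0.0, -0.2, 1671.0], [29.8, -7.2, -0.2, 1940.0], [37.6, -11.7, 0.2, 593.0]]
rear face tilt deg 27.6 x at tcp 0.0152
```

Call:
{"op": "carry_out", "data": {
  "series": "0.002 0 0.03 0; 0 0 0.04 0; 0 0 0.04 0; 0 0 0.03 0; 0.025 0.05 0 -2; 0.025 0.05 0 -2.2; 0.025 0.05 0 0; 0.025 0.05 0 0; 0.02 0.05 0 0; 0.0048 0.0104 0 0; 0 0 0 0; 0 0 0 0"
}}

```text
time: 45.7
tool_pos: [0.5525, -0.0636, 0.2524]
tcp_rot: [3.135, -0.196, -0.002]
wrist_force: [0.1, -0.6, -0.8]
width: 0.228
grip_force: 21.6
```

```bash
cat >> h.py <<'E'
def uv():
    p=bot.read_state()['tool_pos'];a=np.radians(-7.06);r=p[:2]-[.591,-.0667];print('TCP u,v,z',((r[0]*np.cos(a)+r[1]*np.sin(a))*1e3).round(1),((-r[0]*np.sin(a)+r[1]*np.cos(a))*1e3).round(1),(p[2]*1e3).round(1))
E
python3 -c "
from h import *
tilt();uv()"
```

```text
pos [ 0.5525 -0.0638  0.2525] yaw -7.2
[[-85.4, 64.3, -0.5, 103.0], [-77.8, 59.2, 0.1, 463.0], [-65.6, 52.1, 0.1, 501.0], [-53.7, 44.7, 0.1, 610.0], [-41.7, 37.1, 0.2, 698.0], [-29.7, 29.8, 0.2, 807.0], [-17.8, 22.3, -0.3, 959.0], [-5.8, 15.0, 0.2, 1142.0], [6.4, 7.4, -0.2, 1408.0], [18.3, -0.0, 0.0, 1666.0], [30.0, -7.1, -0.1, 1947.0], [37.4, -11.8, -0.1, 554.0]]
rear face tilt deg 31.7 x at tcp 0.0114
TCP u,v,z -38.6 -1.9 252.5
```

Call:
{"op": "carry_out", "data": {
  "series": "-0.0005 0.002 -0.03 0; 0 0 -0.025 0; 0 0 -0.012 0; 0 0 -0.0043 0; 0 0 0 0; 0 0 0 0; -0.0028 0.0003 -0.0017 0; -0.0028 0.0003 -0.0017 0; -0.0028 0.0004 -0.0018 0; 0 0 0 0; 0 0 0 0"
}}

```text
time: 47.12
tool_pos: [0.5442, -0.0596, 0.1764]
tcp_rot: [3.136, -0.195, 0.0]
wrist_force: [0.1, -0.9, -0.5]
width: 0.231
grip_force: 21.6
```

```bash
python3 -c "
from h import *
uv()"
```

```text
TCP u,v,z -47.3 1.3 176.4
```

Call:
{"op": "carry_out", "data": {
  "series": "0 0 -0.007 0; 0 0 -0.0073 0; 0 0 0 0; 0.0035 -0.0004 -0.0003 0; 0.0035 -0.0004 -0.0003 0; 0.0035 -0.0005 -0.0005 0; 0.0045 -0.0005 -0.0028 0; 0.0044 -0.0006 -0.0029 0; 0 0 0 0; 0 0 0 0"
}}

```text
time: 48.38
tool_pos: [0.5623, -0.0619, 0.1587]
tcp_rot: [3.135, -0.195, -0.004]
wrist_force: [-13.7, 1.1, 21.8]
width: 0.23
grip_force: 19.1
```

```bash
python3 -c "
from h import *
tilt();uv()"
```

```text
pos [ 0.5623 -0.0619  0.1587] yaw -7.1
[[-72.9, 48.6, 0.2, 32.0], [-65.6, 44.8, -0.1, 517.0], [-53.9, 37.3, -0.1, 608.0], [-41.7, 29.7, -0.1, 725.0], [-29.5, 22.2, -0.1, 818.0], [-17.9, 14.7, -0.1, 968.0], [-5.9, 7.2, -0.0, 1159.0], [6.3, -0.4, -0.0, 1409.0], [18.3, -8.0, -0.0, 1689.0], [29.1, -14.8, 0.0, 1682.0]]
rear face tilt deg 31.8 x at tcp 0.0038
TCP u,v,z -29.1 1.2 158.7
```

Call:
{"op": "carry_out", "data": {
  "series": "-0.003 0.0004 0.004 0; -0.004 0.0005 0 0; 0 0 0 0; 0 0 -0.004 0; 0 0 -0.004 0; 0 0 0 0; 0 0 0 0"
}}

```text
time: 49.3
tool_pos: [0.5566, -0.0611, 0.1511]
tcp_rot: [-3.136, 0.195, 0.0]
wrist_force: [0.1, -0.6, -0.4]
width: 0.227
grip_force: 19.6
```

```bash
python3 -c "
from h import *
tilt();uv()"
```

```text
pos [ 0.5567 -0.0611  0.1513] yaw -7.1
[[-72.3, 48.3, 0.5, 7.0], [-65.7, 44.6, -0.1, 531.0], [-53.7, 37.1, -0.1, 616.0], [-41.8, 29.5, -0.1, 697.0], [-29.7, 21.9, -0.1, 847.0], [-17.7, 14.4, -0.0, 972.0], [-5.8, 6.8, -0.0, 1154.0], [6.3, -0.6, -0.0, 1394.0], [18.3, -8.3, -0.0, 1697.0], [29.0, -15.0, 0.0, 1659.0]]
rear face tilt deg 31.9 x at tcp 0.0035
TCP u,v,z -34.7 1.3 151.3
```

Call:
{"op": "carry_out", "data": {
  "series": "0.0015 -0.0002 -0.004 0; 0.0015 -0.0002 -0.004 0; 0.003 -0.0004 -0.0005 0; 0.003 -0.0003 -0.0005 0; 0.003 -0.0003 -0.0015 0; 0.003 -0.0004 -0.0015 0; 0 0 0 0; 0 0 0 0"
}}

```text
time: 50.35
tool_pos: [0.5714, -0.0628, 0.1389]
tcp_rot: [-3.135, 0.195, 0.001]
wrist_force: [-3.7, 1.1, -0.4]
width: 0.227
grip_force: 20.2
```

```bash
python3 -c "
from h import *
tilt();uv()"
```

```text
pos [ 0.5713 -0.0628  0.1389] yaw -7.1
[[-64.8, 33.0, -0.1, 370.0], [-53.8, 27.7, -0.1, 520.0], [-41.8, 21.8, -0.1, 608.0], [-29.6, 16.1, -0.0, 713.0], [-17.7, 10.3, -0.0, 843.0], [-5.7, 4.6, -0.0, 1003.0], [6.4, -1.2, -0.0, 1241.0], [18.3, -7.0, 0.0, 1505.0], [30.2, -12.7, 0.0, 1861.0], [36.5, -15.0, -0.7, 59.0]]
rear face tilt deg 25.7 x at tcp 0.0018
TCP u,v,z -20.0 1.4 138.9
```

Call:
{"op": "carry_out", "data": {
  "series": "0.0027 -0.0003 -0.0018 0; 0.0027 -0.0003 -0.0018 0; 0.002 -0.0003 -0.0018 0; 0.002 -0.0003 -0.0017 0; 0 0 0 0; 0 0 0 0"
}}

```text
time: 51.15
tool_pos: [0.5812, -0.0641, 0.1319]
tcp_rot: [3.136, -0.195, 0.001]
wrist_force: [-1.5, 0.7, -0.8]
width: 0.225
grip_force: 20.7
```

```bash
python3 -c "
from h import *
tilt();uv()"
```

```text
pos [ 0.5812 -0.0641  0.1319] yaw -7.1
[[-62.8, 22.6, -0.1, 203.0], [-53.5, 19.3, -0.1, 440.0], [-41.7, 15.1, -0.1, 518.0], [-29.6, 11.0, -0.1, 616.0], [-17.6, 6.6, -0.0, 746.0], [-5.7, 2.4, -0.0, 885.0], [6.2, -1.9, -0.0, 1093.0], [18.3, -6.1, -0.0, 1358.0], [30.4, -10.4, 0.0, 1736.0], [37.2, -12.6, 0.0, 386.0]]
rear face tilt deg 19.5 x at tcp 0.0004
TCP u,v,z -10.1 1.4 131.9
```

Call:
{"op": "carry_out", "data": {
  "series": "0.0025 -0.0003 -0.003 0; 0.0025 -0.0003 -0.003 0; 0.0025 -0.0003 -0.003 0; 0.0025 -0.0003 -0.0022 0; 0.0025 -0.0003 -0.0022 0; 0.0025 -0.0003 -0.0022 0; 0.0025 -0.0003 -0.0022 0; 0 0 0 0; 0 0 0 0"
}}

```text
time: 52.32
tool_pos: [0.5972, -0.066, 0.1134]
tcp_rot: [-3.135, 0.195, 0.005]
wrist_force: [-5.8, 0.3, 0.0]
width: 0.222
grip_force: 15.2
```

```bash
python3 -c "
from h import *
tilt();uv()"
```

```text
pos [ 0.5972 -0.066   0.1134] yaw -7.1
[[-41.1, 4.2, -0.1, 389.0], [-29.8, 1.9, -0.1, 523.0], [-17.6, -0.4, -0.0, 619.0], [-5.7, -2.9, -0.0, 760.0], [6.4, -5.2, -0.0, 930.0], [18.3, -7.6, -0.0, 1186.0], [30.4, -10.0, 0.0, 1523.0], [37.8, -11.4, 0.3, 531.0]]
rear face tilt deg 11.2 x at tcp -0.004
TCP u,v,z 6.1 1.4 113.4
```

Call:
{"op": "carry_out", "data": {
  "series": "0 0 0 0; 0 0 0 0; 0 0 0 0; 0 0 0 0",
  "jaw": -0.25
}}

```text
time: 52.88
tool_pos: [0.599, -0.0663, 0.1147]
tcp_rot: [3.135, -0.195, 0.002]
wrist_force: [-0.2, -0.1, 0.2]
width: 0.374
grip_force: 0.0
```

```bash
python3 -c "
from h import *
tilt();uv()"
```

```text
pos [ 0.5988 -0.0663  0.1145] yaw -7.1
[[-27.5, 10.7, -0.0, 211.0], [-17.6, 10.7, -0.0, 417.0], [-5.8, 10.8, -0.0, 521.0], [6.4, 10.9, -0.0, 643.0], [18.4, 10.9, 0.0, 860.0], [30.0, 11.0, 0.0, 1014.0], [41.4, 7.9, 0.0, 2260.0]]
rear face tilt deg -0.4 x at tcp 0.0109
TCP u,v,z 7.7 1.4 114.5
```

Call:
{"op": "carry_out", "data": {
  "series": "0.004 -0.0005 0 0; 0 0 0 0; 0 0 0 0; 0 0 0 0; 0 0 0 0; -0.004 0.0005 0 0; -0.0042 0.0005 0 0; 0 0 0 0; 0 0 0 0",
  "jaw": -1,
  "grip_force": 20
}}

```text
time: 54.05
tool_pos: [0.5945, -0.0657, 0.1144]
tcp_rot: [-3.136, 0.195, -0.001]
wrist_force: [0.3, 0.5, -1.0]
width: 0.23
grip_force: 24.5
```

Call:
{"op": "carry_out", "data": {
  "series": "0 0 0 0; 0 0 0 0; 0 0 0 0; 0 0 0.03 0; 0 0 0.04 0; 0 0 0.04 0; 0 0 0.035 0; 0 0 0 0; 0 0 0 0",
  "jaw": -0.2
}}

```text
time: 55.18
tool_pos: [0.5939, -0.0657, 0.2586]
tcp_rot: [-3.135, 0.195, 0.001]
wrist_force: [-0.7, -0.3, 0.4]
width: 0.399
grip_force: 0.0
```

```bash
cat >> h.py <<'E'
def wells():
    im,d,K,T=cam('wrist');P=cloud(d,K,T);O=np.array([.591,-.0667]);a=np.radians(-7.06);ex=np.array([np.cos(a),np.sin(a)]);ey=np.array([-ex[1],ex[0]])
    r=P[...,:2]-O;u=r@ex*1e3;v=r@ey*1e3
    for w in (60,0,-60):
        m=(abs(v-w)<20)&(abs(u)<40)&pts(im,P,(0,18),(.088,.2),90,30)
        for lo in (.09,.11,.13,.15):
            k=m&(P[...,2]>lo)&(P[...,2]<lo+.02)
            if k.sum()>10: print(w,lo,k.sum(),'u',np.percentile(u[k],[2,50,98]).round(1),'v',np.median(v[k]).round(1),'z',P[...,2][k].max().round(4))
E
python3 -c "
from h import *
wells();uv()"
```

```text
60 0.09 166 u [ 3.5 12.2 12.6] v 56.9 z 0.1098
60 0.11 196 u [ 4.3 12.2 12.6] v 57.3 z 0.13
60 0.13 239 u [ 4.3 12.3 12.7] v 56.8 z 0.1496
60 0.15 469 u [ 1.8  8.1 12.6] v 60.0 z 0.158
0 0.09 119 u [10.6 11.1 11.5] v 1.2 z 0.1099
0 0.11 162 u [10.6 11.1 11.5] v 1.2 z 0.1299
0 0.13 180 u [10.7 11.1 11.5] v 1.2 z 0.1499
0 0.15 429 u [ 0.9  7.  11.4] v 1.3 z 0.1583
TCP u,v,z 2.2 1.4 257.7
```

Call:
{"op": "carry_out", "data": {
  "series": "-0.015 -0.046 0 2; -0.015 -0.046 0 2.2; -0.015 -0.046 0 0; -0.015 -0.046 0 0; -0.015 -0.046 0 0; -0.015 -0.046 0 0; -0.0136 -0.043 0 0; 0 0 -0.05 0; 0 0 0 0; 0 0 0 0"
}}

```text
time: 56.48
tool_pos: [0.4905, -0.3841, 0.2089]
tcp_rot: [-3.139, 0.079, 0.002]
wrist_force: [-0.3, -0.3, 0.8]
width: 0.395
grip_force: 0.0
```

```bash
python3 - <<'E'
from h import *
im,d,K,T=cam('wrist');P=cloud(d,K,T);print(bot.read_state()['tool_pos'])
b=pts(im,P,(0,18),(.1,.165),90,30)&(P[...,0]<.55)&(P[...,0]>.44)&(P[...,1]<-.34)&(P[...,1]>-.42)
for lo in (.1,.13,.15): print(lo);rect(b&(P[...,2]>lo)&(P[...,2]<lo+.02),P,20)
E
```

```text
[ 0.49132995 -0.38452628  0.21029198]
0.1
  n 248 px [322. 197.] med [ 0.4958 -0.3851  0.1103] rect [ 495.4 -385.4] [19.8  2.1] 87.4
0.13
  n 361 px [323. 213.] med [ 0.4958 -0.3856  0.1405] rect [ 495.4 -385.3] [19.9  2. ] 87.9
0.15
  n 689 px [323. 229.] med [ 0.4919 -0.3853  0.156 ] rect [ 490.9 -385.2] [19.7 11.4] 86.9
```

Call:
{"op": "carry_out", "data": {
  "series": "-0.001 -0.0006 -0.04 0; 0 0 -0.04 0; 0 0 -0.0197 0; 0 0 0 0; 0 0 0 0"
}}

```text
time: 57.15
tool_pos: [0.4911, -0.3862, 0.1119]
tcp_rot: [3.138, -0.079, 0.004]
wrist_force: [-0.0, -0.9, 0.4]
width: 0.402
grip_force: 0.0
```

Call:
{"op": "carry_out", "data": {
  "series": "0 0 0 0; 0 0 0 0; 0 0 0 0; 0 0 0 0; 0 0 0 0; -0.008 0 0.001 0; -0.01 0.0005 0.001 0; -0.01 0.0005 0.001 0; -0.01 0.0005 0.0015 0; -0.01 0.0005 -0.0005 0; -0.01 0.0005 -0.0015 0; -0.01 0.0005 -0.002 0; 0 0 0 0; 0 0 0 0",
  "jaw": -1,
  "grip_force": 20
}}

```text
time: 58.9
tool_pos: [0.4206, -0.3816, 0.1094]
tcp_rot: [-3.139, 0.08, 0.004]
wrist_force: [0.7, 0.7, -0.9]
width: 0.23
grip_force: 21.3
```

```bash
python3 -c "
from h import *
tilt();uv()"
```

```text
pos [ 0.4209 -0.3817  0.1095] yaw -2.9
[[-103.4, 65.1, -0.5, 63.0], [-77.5, 61.8, 0.1, 427.0], [-64.4, 56.0, -0.4, 704.0], [-53.8, 47.1, 0.1, 608.0], [-41.7, 39.8, 0.1, 690.0], [-29.8, 32.4, 0.1, 821.0], [-17.8, 24.9, 0.1, 953.0], [-5.8, 17.3, 0.1, 1168.0], [6.4, 9.8, 0.1, 1381.0], [18.3, 2.4, 0.1, 1680.0], [30.2, -5.0, -0.3, 2064.0], [38.5, -10.1, 0.0, 765.0], [59.7, 9.5, 4.3, 8.0]]
rear face tilt deg 26.7 x at tcp 0.0188
TCP u,v,z -130.1 -333.5 109.5
```

Call:
{"op": "carry_out", "data": {
  "series": "0.002 0 0.03 0; 0 0 0.04 0; 0 0 0.04 0; 0 0 0.03 0; 0.025 0.05 0 -2; 0.025 0.05 0 -2.2; 0.025 0.05 0 0; 0.02 0.05 0 0; 0.018 0.05 0 0; 0.006 0.0107 0 0; 0 0 0 0; 0 0 0 0"
}}

```text
time: 60.45
tool_pos: [0.5422, -0.1227, 0.2499]
tcp_rot: [3.135, -0.196, -0.001]
wrist_force: [0.6, 0.9, -0.5]
width: 0.232
grip_force: 21.3
```

```bash
python3 - <<'E'
from h import *
tilt();uv()
im,d,K,T=cam('wrist');P=cloud(d,K,T);s=bot.read_state();Q=P-s['tool_pos'];a=np.radians(-7.1)
x=Q[...,0]*np.cos(a)+Q[...,1]*np.sin(a);y=-Q[...,0]*np.sin(a)+Q[...,1]*np.cos(a)
m=pts(im,P,(0,18),(.0,.6),90,30)&(abs(y)<.009)&(abs(x)<.09)&(Q[...,2]>-.13)
i=np.argsort(Q[...,2][m])[:60:6]; print(np.c_[x[m][i],Q[...,2][m][i]].round(4).tolist(), np.percentile(Q[...,2][m],99.9))
E
```

```text
pos [ 0.5422 -0.1229  0.25  ] yaw -7.2
[[-77.5, 62.3, 0.1, 425.0], [-66.0, 55.0, 0.1, 521.0], [-53.8, 47.6, 0.1, 605.0], [-41.6, 40.1, 0.2, 696.0], [-29.7, 32.6, -0.3, 818.0], [-17.7, 25.2, 0.2, 967.0], [-5.7, 17.6, -0.2, 1144.0], [6.4, 10.1, 0.2, 1392.0], [18.3, 2.7, -0.1, 1675.0], [30.2, -4.8, -0.1, 2090.0], [38.5, -9.8, -0.1, 754.0], [59.8, 9.5, -5.4, 9.0]]
rear face tilt deg 31.8 x at tcp 0.0142
TCP u,v,z -41.5 -61.7 250.0
[[0.0657, -0.0843], [0.0657, -0.0834], [0.0658, -0.0829], [0.0658, -0.0827], [0.0652, -0.0824], [0.0653, -0.0822], [0.0647, -0.0821], [0.0659, -0.0819], [0.0647, -0.0817], [0.0653, -0.0816]] 0.06188213873460995
```

Call:
{"op": "carry_out", "data": {
  "series": "0.0014 0.001 -0.03 0; 0 0 -0.025 0; 0 0 -0.012 0; 0 0 -0.0072 0; 0 0 0 0; 0 0 0 0; -0.0032 0.0004 -0.002 0; -0.0031 0.0004 -0.0019 0; -0.0031 0.0004 -0.0019 0; 0 0 0 0; 0 0 -0.006 0; 0 0 -0.006 0; 0 0 0 0; 0 0 0 0"
}}

```text
time: 62.3
tool_pos: [0.5347, -0.1194, 0.158]
tcp_rot: [-3.135, 0.195, 0.0]
wrist_force: [1.4, 0.9, -0.8]
width: 0.232
grip_force: 21.3
```

```bash
python3 - <<'E'
from h import *
tilt();uv()
E
```

```text
pos [ 0.5348 -0.1194  0.1582] yaw -7.1
[[-77.5, 62.2, -0.1, 434.0], [-65.8, 54.9, -0.1, 523.0], [-53.5, 47.4, -0.1, 598.0], [-41.7, 39.9, -0.1, 695.0], [-29.9, 32.5, -0.1, 810.0], [-17.7, 25.0, -0.1, 981.0], [-5.7, 17.5, -0.0, 1143.0], [6.3, 10.0, -0.0, 1396.0], [18.2, 2.4, -0.0, 1697.0], [30.2, -4.9, -0.0, 2057.0], [38.3, -10.0, -0.3, 742.0], [59.8, 9.6, -5.4, 10.0]]
rear face tilt deg 31.9 x at tcp 0.0139
TCP u,v,z -49.3 -59.2 158.2
```

Call:
{"op": "carry_out", "data": {
  "series": "0.004 -0.0005 -0.0007 0; 0.004 -0.0005 -0.0007 0; 0.004 -0.0005 -0.0007 0; 0.0043 -0.0005 -0.0027 0; 0.0043 -0.0006 -0.0028 0; 0 0 0 0; 0 0 0 0"
}}

```text
time: 63.22
tool_pos: [0.5557, -0.122, 0.1503]
tcp_rot: [3.136, -0.195, 0.001]
wrist_force: [-1.1, 0.1, -1.6]
width: 0.231
grip_force: 21.2
```

```bash
python3 - <<'E'
from h import *
tilt();uv()
E
```

```text
pos [ 0.5557 -0.122   0.1505] yaw -7.1
[[-85.1, 43.5, 0.2, 58.0], [-77.5, 40.7, -0.1, 336.0], [-65.7, 36.0, -0.1, 386.0], [-53.7, 31.3, -0.1, 454.0], [-41.7, 26.6, -0.1, 532.0], [-29.5, 21.9, -0.0, 627.0], [-17.6, 17.2, -0.0, 762.0], [-5.6, 12.5, -0.0, 913.0], [6.4, 7.8, -0.0, 1121.0], [18.4, 3.1, 0.0, 1410.0], [30.3, -1.5, 0.0, 1761.0], [40.7, -5.6, -0.3, 1339.0], [59.6, 9.5, -0.4, 8.0]]
rear face tilt deg 21.3 x at tcp 0.0104
TCP u,v,z -28.3 -59.3 150.5
```

Call:
{"op": "carry_out", "data": {
  "series": "0.0043 -0.0005 -0.0041 0; 0.0043 -0.0006 -0.0041 0; 0.0046 -0.0006 -0.005 0; 0.0046 -0.0005 -0.0051 0; 0.0047 -0.0006 -0.0055 0; 0.0047 -0.0006 -0.0055 0; 0.0038 -0.0005 -0.0013 0; 0.0038 -0.0005 -0.0012 0; 0.0038 -0.0004 -0.0012 0; 0 0 0 0; 0 0 0 0"
}}

```text
time: 64.65
tool_pos: [0.5944, -0.1269, 0.1177]
tcp_rot: [3.135, -0.195, 0.002]
wrist_force: [-0.1, 0.2, -0.6]
width: 0.233
grip_force: 20.8
```

```bash
python3 - <<'E'
from h import *
tilt();uv()
E
```

```text
pos [ 0.5944 -0.1269  0.1177] yaw -7.1
[[-36.4, 6.2, 1.5, 31.0], [-29.7, 6.1, -0.1, 381.0], [-17.6, 5.8, -0.1, 463.0], [-5.6, 5.5, -0.0, 561.0], [6.2, 5.2, -0.0, 715.0], [18.4, 4.8, -0.0, 925.0], [30.4, 4.5, 0.0, 1209.0], [45.2, 3.1, 0.0, 2604.0]]
rear face tilt deg 1.2 x at tcp 0.0055
TCP u,v,z 10.7 -59.3 117.7
```

Call:
{"op": "carry_out", "data": {
  "series": "-0.003 0.0004 -0.002 0; -0.0032 0.0004 -0.003 0; 0 0 -0.003 0; 0 0 0 0; 0 0 0 0"
}}

```text
time: 65.32
tool_pos: [0.5884, -0.1262, 0.1106]
tcp_rot: [3.135, -0.195, 0.003]
wrist_force: [-0.0, -0.2, 5.5]
width: 0.231
grip_force: 21.5
```

Call:
{"op": "carry_out", "data": {
  "series": "0 0 0 0; 0 0 0 0; 0 0 0 0; 0 0 0.03 0; 0 0 0.04 0; 0 0 0.04 0; 0 0 0.04 0; 0 0.03 0 0; 0 0.03 0 0; 0 0 0 0; 0 0 0 0",
  "jaw": -0.2
}}

```text
time: 66.7
tool_pos: [0.5876, -0.0663, 0.2592]
tcp_rot: [3.135, -0.194, -0.001]
wrist_force: [0.4, -1.1, 0.6]
width: 0.399
grip_force: 0.0
```

```bash
python3 -c "
from h import *
wells();uv()"
```

```text
60 0.09 163 u [ 3.1 12.1 12.4] v 56.2 z 0.1099
60 0.11 182 u [ 3.6 12.1 12.5] v 56.5 z 0.1299
60 0.13 223 u [ 3.9 12.1 12.6] v 56.3 z 0.1499
60 0.15 469 u [ 2.1  7.9 12.4] v 60.1 z 0.1579
0 0.09 120 u [10.  10.4 10.7] v 1.9 z 0.1093
0 0.11 147 u [ 9.8 10.2 10.7] v 1.4 z 0.13
0 0.13 174 u [ 9.7 10.1 10.5] v 0.5 z 0.1499
0 0.15 445 u [-0.1  5.9 10.2] v 1.2 z 0.1584
-60 0.09 139 u [ 4.8 14.8 15.4] v -53.2 z 0.1097
-60 0.11 167 u [ 6.3 15.6 16.2] v -53.6 z 0.13
-60 0.13 194 u [ 7.4 16.3 17. ] v -53.1 z 0.15
-60 0.15 482 u [ 6.6 12.4 17.1] v -58.1 z 0.1585
TCP u,v,z -3.4 -0.3 259.3
```

Call:
{"op": "carry_out", "data": {
  "series": "0 0 0 0; 0 0 0 0; 0 0 0 0; 0 0 0 0"
}}

```text
time: 67.25
tool_pos: [0.5877, -0.0662, 0.2596]
tcp_rot: [3.136, -0.195, -0.0]
wrist_force: [-0.3, 0.0, -0.3]
width: 0.401
grip_force: 0.0
```

```bash
python3 -c "
from h import *
wells()" | grep -- -60
```

```text
-60 0.09 159 u [ 2.3 12.3 12.6] v -54.9 z 0.11
-60 0.11 186 u [ 3.5 12.4 12.8] v -54.0 z 0.13
-60 0.13 232 u [ 4.  12.6 13.1] v -55.1 z 0.1499
-60 0.15 484 u [ 2.2  8.1 13. ] v -58.1 z 0.1583
```

Call:
{"op": "carry_out", "data": {
  "series": "-0.004 0.022 0 10.1; -0.004 0.022 0 10.1; -0.004 0.022 0 10.1; -0.004 0.022 0 10.1; -0.004 0.022 0 10.1; -0.004 0.022 0 10.1; -0.004 0.022 0 10.1; -0.004 0.022 0 10.1; -0.004 0.022 0 10.1; -0.004 0.022 0 10.1; -0.004 0.022 0 10.1; -0.004 0.022 0 10.1; -0.004 0.022 0 10.1; -0.004 0.022 0 10.1; -0.004 0.022 0 10.1; -0.004 0.022 0 10.1; -0.004 0.022 0 10.1; -0.002 0.02 0 10.1; 0 0 0 10.1; 0 0 0 10.1",
  "jaw": -0.5
}}

```text
time: 69.8
tool_pos: [0.5175, 0.3285, 0.2595]
tcp_rot: [0.417, -3.114, 0.0]
wrist_force: [-0.6, -0.0, 0.5]
width: 0.251
grip_force: 0.0
```

```bash
cat >> h.py <<'E'
def knobs(save=None):
    im,d,K,T=cam('wrist');P=cloud(d,K,T);s=bot.read_state();print(s['tool_pos'].round(4),s['q'][5].round(2))
    for n,h in dict(red=(0,8),yellow=(20,35),green=(45,85),blue=(95,130)).items():
        m=pts(im,P,h,(.062,.078))&(P[...,0]<.58)&(P[...,1]>.15)
        if m.sum()>20:
            print(n);rect(m,P,30)
    if save: 
        c=px(np.array([.479,.316,.06]),K,T).astype(int); y,x=max(0,c[1]-60),max(0,c[0]-80); cv2.imwrite(save,cv2.resize(im[y:y+120,x:x+160],(640,480),interpolation=cv2.INTER_CUBIC))
E
python3 -c "
from h import *
knobs('pics/k1.png')"
```

```text
[0.5175 0.3283 0.2595] -1.32
red
  n 257 px [319. 126.] med [0.4762 0.3158 0.0703] rect [478.6 316.5] [24.8  9.9] 9.4
yellow
  n 268 px [378. 127.] med [0.4628 0.3688 0.07  ] rect [464.8 368.8] [10.1 24.4] 65.0
green
  n 244 px [262. 125.] med [0.4888 0.2663 0.0701] rect [492.  264.7] [10.  23.7] 82.8
blue
  n 283 px [204. 127.] med [0.5041 0.2151 0.0701] rect [506.9 212.7] [10.  25.7] 52.8
```

View pics/k1.png

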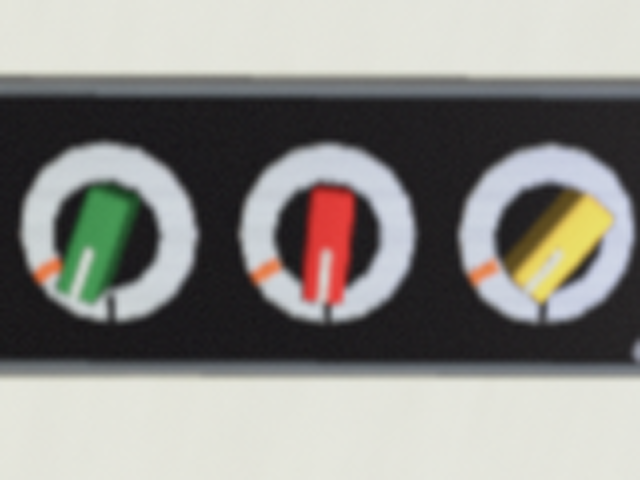

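Call:
{"op": "carry_out", "data": {
  "series": "-0.02 -0.006 0 -3; -0.019 -0.0058 0 -2.9; 0 0 -0.05 0; 0 0 -0.05 0; 0 0 -0.05 0; 0 0 -0.03 0; 0 0 0 0; 0 0 0 0"
}}

```text
time: 70.85
tool_pos: [0.4797, 0.3168, 0.081]
tcp_rot: [-0.244, 3.13, 0.001]
wrist_force: [0.1, -0.1, 0.3]
width: 0.249
grip_force: 0.0
```

Call:
{"op": "carry_out", "data": {
  "series": "-0.001 0 -0.01 0; 0 0 -0.005 0; 0 0 0 0; 0 0 0 0"
}}

```text
time: 71.35
tool_pos: [0.4778, 0.3163, 0.0648]
tcp_rot: [-0.246, 3.132, 0.0]
wrist_force: [1.0, 0.5, 0.4]
width: 0.248
grip_force: 0.0
```

Call:
{"op": "carry_out", "data": {
  "series": "0 0 0 0; 0 0 0 0; 0 0 0 0; 0 0 0 0",
  "jaw": -1,
  "grip_force": 30
}}

```text
time: 71.85
tool_pos: [0.4779, 0.3164, 0.065]
tcp_rot: [-0.246, 3.131, 0.001]
wrist_force: [-1.4, 0.4, 1.9]
width: 0.109
grip_force: 32.1
```

Call:
{"op": "carry_out", "data": {
  "series": "0 0 0 -9; 0 0 0 -9; 0 0 0 -9; 0 0 0 -9; 0 0 0 -9; 0 0 0 -9.1; 0 0 0 0; 0 0 0 0; 0 0 0 0"
}}

```text
time: 72.97
tool_pos: [0.478, 0.3168, 0.0649]
tcp_rot: [1.203, 2.902, 0.002]
wrist_force: [-1.1, 4.4, 2.4]
width: 0.11
grip_force: 32.2
```

Call:
{"op": "carry_out", "data": {
  "series": "0 0 0 0; 0 0 0 0; 0 0 0 0; 0 0 0.04 0; 0 0 0.05 0; 0 0 0.06 0; 0 0 0.04 0; 0.025 -0.03 0 0; 0 0 0 0; 0 0 0 0",
  "jaw": -0.5
}}

```text
time: 74.22
tool_pos: [0.5021, 0.286, 0.2537]
tcp_rot: [-1.206, -2.9, 0.002]
wrist_force: [-0.2, -0.1, 0.4]
width: 0.249
grip_force: 0.0
```

```bash
python3 - <<'E'
from h import *
knobs()
im,d,K,T=cam('wrist');P=cloud(d,K,T)
# orange tick & panel yaw
C=np.array([.4786,.3165])
r=P[...,:2]-C; rad=np.hypot(r[...,0],r[...,1])
H=cv2.cvtColor(im,cv2.COLOR_BGR2HSV)
m=(H[...,0]>5)&(H[...,0]<22)&(H[...,1]>90)&(H[...,2]>120)&(rad>.014)&(rad<.024)&(P[...,2]<.055)
print('orange',m.sum(),np.degrees(np.arctan2(*np.median(r[m],0)[::-1])).round(1),np.median(r[m],0))
m=(H[...,2]<90)&(rad>.0155)&(rad<.0215)&(P[...,2]<.055); ang=np.degrees(np.arctan2(r[...,1],r[...,0]))[m]; print('black',m.sum(),np.percentile(ang,[10,50,90]))
m=(abs(P[...,2]-.04)<.004)&(P[...,1]>.1)&(P[...,0]<.6);print(cv2.minAreaRect((P[m][:,:2]*1000).astype(np.float32)))
c=px(np.array([.479,.3165,.06]),K,T).astype(int);y,x=max(0,c[1]-45),max(0,c[0]-60);cv2.imwrite('pics/k2.png',cv2.resize(im[y:y+90,x:x+120],(640,480),interpolation=cv2.INTER_CUBIC))
E
```

```text
[0.5019 0.2862 0.2536] -0.31
red
  n 265 px [326. 130.] med [0.4772 0.3182 0.0702] rect [478.6 316.7] [ 9.1 24.9] 45.1
yellow
  n 304 px [356.  76.] med [0.4628 0.3691 0.0702] rect [464.7 368.6] [10.1 24.1] 64.8
green
  n 221 px [296. 179.] med [0.4888 0.2669 0.0702] rect [491.7 264.7] [ 9.7 23.5] 83.1
blue
  n 244 px [272. 225.] med [0.5043 0.2152 0.07  ] rect [507.  212.4] [10.  26.3] 52.1
orange 13 -45.0 [ 0.01398083 -0.01398346]
black 11 [-172.80066662   14.70581117  136.26979503]
((485.7507629394531, 255.70217895507812), (119.08147430419922, 309.3052062988281), 2.0950353145599365)
```

View pics/k2.png

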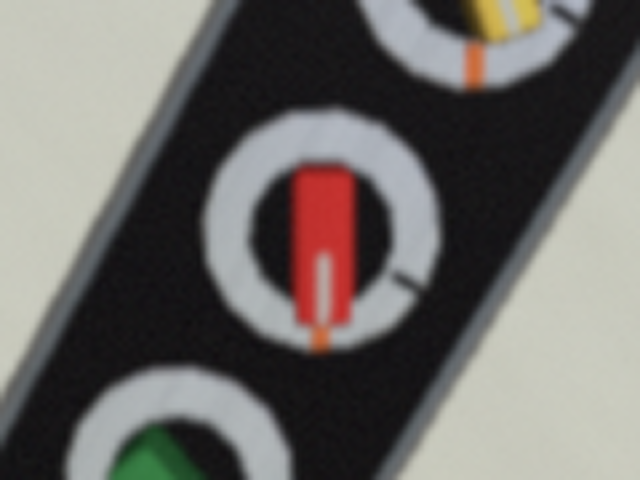

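Call:
{"op": "carry_out", "data": {
  "series": "0.004 -0.05 0.01 0; 0.004 -0.05 0.01 0; 0.004 -0.05 0 0; 0.004 -0.05 0 0; 0.004 -0.05 0 0; 0.004 -0.043 0 0; 0 0 0 0; 0 0 0 0",
  "jaw": 1
}}

```text
time: 75.32
tool_pos: [0.5264, -0.0061, 0.2741]
tcp_rot: [-1.205, -2.9, -0.001]
wrist_force: [-0.4, 0.5, -0.4]
width: 1.005
grip_force: 0.0
```

```bash
python3 - <<'E'
from h import *
s=bot.read_state();im,d,K,T=cam('wrist');P=cloud(d,K,T);print(s['tool_pos'],T[:3,3]);np.savez('w6.npz',im=im,d=d,K=K,T=T)
m=pts(im,P,(95,130),(-.005,.008))
q=P[m][:,:2]*1000; print('mat',m.sum(),cv2.minEnclosingCircle(q.astype(np.float32)),np.median(q,0))
for r in spot_in('wrist','beaker')[:2]: print(r,ray(*r['rect'][:2],.04,K,T))
for g in ((.445,.0785),):
    G=cv2.cvtColor(im,cv2.COLOR_BGR2GRAY); c=px(np.array([*g,.01]),K,T); v,u=np.mgrid[:400,:640]
    m=(G<75)&(np.hypot(u-c[0],v-c[1])<50); q=np.array([ray(a,b,.008,K,T)[:2]*1000 for b,a in zip(*np.nonzero(m))]).astype(np.float32)
    print(c,len(q),cv2.minEnclosingCircle(q))
a=np.linspace(0,2*np.pi,60)
for C,r,z in (((.445,.0785),.034,.01),((.445,.0785),.0285,.081),((.4378,-.0395),.048,.002)):
    cv2.polylines(im,[px(np.c_[C[0]+r*np.cos(a),C[1]+r*np.sin(a),a*0+z],K,T).round().astype(int)],1,(0,0,255))
cv2.imwrite('pics/e1.png',im)
E
```

```text
[ 0.52637665 -0.00609663  0.27410189] [0.46959492 0.05132194 0.40406947]
mat 5353 ((437.15045166015625, -38.459197998046875), 46.908172607421875) [436.00174727 -37.20240058]
{'rect': [321.4, 42.2, 67.7, 80.2], 'score': 0.74} [0.4440269  0.07835092 0.04      ]
{'rect': [278.5, 310.6, 29.4, 68.0], 'score': 0.72} [ 0.62303333 -0.17706417  0.04      ]
[322.07911732  45.98205155] 1057 ((445.7490234375, 80.14495849609375), 33.460975646972656)
```

View pics/e1.png

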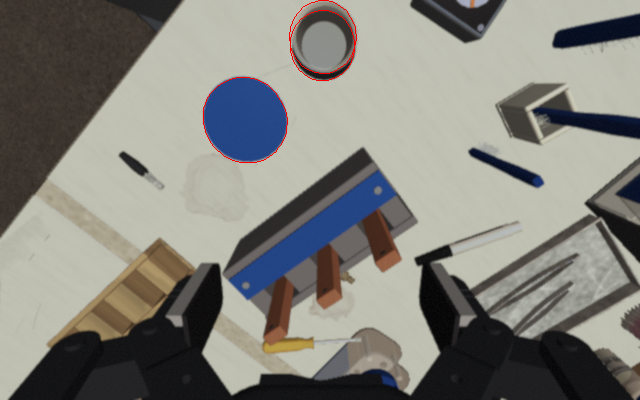

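Call:
{"op": "carry_out", "data": {
  "series": "-0.04 0.043 0 0; -0.041 0.0426 0 0; 0 0 -0.06 0; 0 0 -0.06 0; 0 0 -0.04 0; 0 0 0 0; 0 0 -0.03 0; 0 0 -0.028 0; 0 0 0 0; 0 0 0 0"
}}

```text
time: 76.68
tool_pos: [0.4475, 0.0793, 0.0587]
tcp_rot: [1.203, 2.899, 0.003]
wrist_force: [-0.3, -0.3, 0.6]
width: 0.998
grip_force: 0.0
```

Call:
{"op": "carry_out", "data": {
  "series": "0 0 0 0; 0 0 0 0; 0 0 0 0; 0 0 0 0; 0 0 0 0; 0 0 0 0",
  "jaw": -1,
  "grip_force": 30
}}

```text
time: 77.42
tool_pos: [0.4469, 0.0788, 0.0582]
tcp_rot: [1.204, 2.899, 0.002]
wrist_force: [-3.3, -1.0, 7.0]
width: 0.643
grip_force: 30.6
```

Call:
{"op": "carry_out", "data": {
  "series": "0 0 0.01 0; 0 0 0.012 0; -0.002 -0.02 0 0; -0.002 -0.035 0 0; -0.002 -0.035 0 0; -0.0024 -0.0288 0 0; 0 0 0 0; 0 0 0 0"
}}

```text
time: 78.42
tool_pos: [0.4373, -0.0398, 0.0789]
tcp_rot: [1.206, 2.901, 0.001]
wrist_force: [0.4, 1.1, -2.7]
width: 0.647
grip_force: 33.0
```

Call:
{"op": "carry_out", "data": {
  "series": "0.001 0 -0.01 0; 0 0 -0.006 0; 0 0 -0.003 0; 0 0 0 0; 0 0 0 0"
}}

```text
time: 79.05
tool_pos: [0.4381, -0.0398, 0.0605]
tcp_rot: [-1.203, -2.901, 0.001]
wrist_force: [-5.8, -0.7, 10.2]
width: 0.645
grip_force: 33.7
```

Call:
{"op": "carry_out", "data": {
  "series": "0 0 0 0; 0 0 0 0; 0 0 0 0; 0 0 0.03 0; 0 0 0.05 0; 0 0 0.06 0; 0 0 0.06 0; 0.04 -0.04 0.01 0; 0.04 -0.04 0 0; 0 0 0 0; 0 0 0 0",
  "jaw": 1
}}

```text
time: 80.42
tool_pos: [0.5176, -0.1198, 0.2686]
tcp_rot: [-1.205, -2.899, -0.0]
wrist_force: [-1.0, 0.0, -0.5]
width: 0.999
grip_force: 0.0
```

```bash
python3 - <<'E'
from h import *
s=bot.read_state();im,d,K,T=cam('wrist');P=cloud(d,K,T);print(s['tool_pos'])
m=pts(im,P,(95,130),(-.005,.008))
q=P[m][:,:2]*1000; print('mat',m.sum(),cv2.minEnclosingCircle(q.astype(np.float32)))
g=(.4375,-.039);G=cv2.cvtColor(im,cv2.COLOR_BGR2GRAY); H=cv2.cvtColor(im,cv2.COLOR_BGR2HSV);c=px(np.array([*g,.01]),K,T); v,u=np.mgrid[:400,:640]
m=(G<60)&(H[...,1]<110)&(np.hypot(u-c[0],v-c[1])<50); q=np.array([ray(a,b,.010,K,T)[:2]*1000 for b,a in zip(*np.nonzero(m))]).astype(np.float32)
print(c,len(q),cv2.minEnclosingCircle(q))
a=np.linspace(0,2*np.pi,60)
for r,z in ((.034,.012),(.0285,.083),(.048,.002)):
    cv2.polylines(im,[px(np.c_[g[0]+r*np.cos(a),g[1]+r*np.sin(a),a*0+z],K,T).round().astype(int)],1,(0,0,255))
cv2.imwrite('pics/e2.png',im);knobs()
E
```

```text
[ 0.51762841 -0.11975152  0.26864671]
mat 2197 ((521.6821899414062, 28.407306671142578), 154.51007080078125)
[320.45997959  49.51058857] 872 ((435.878173828125, -38.013328552246094), 33.30014419555664)
[ 0.5174 -0.1192  0.2691] -1.06
```

View pics/e2.png

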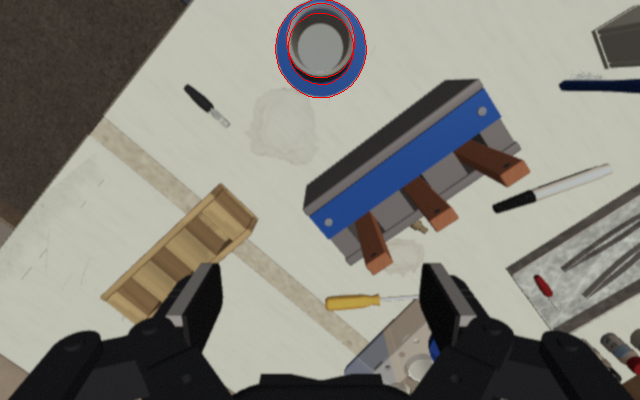

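The beaker stands upright in the middle of the mat, within about 2 mm. All three bars are upright in the wells and the rack is empty. I'm handing in.

```bash
python3 -c "
from h import *
wells()
print(bot.finish_job())"
```

```text
60 0.09 267 u [0.3 1.  8.9] v 58.0 z 0.11
60 0.11 306 u [0.1 0.9 7. ] v 58.6 z 0.1299
60 0.13 364 u [0.1 0.8 7.1] v 58.3 z 0.15
60 0.15 502 u [ 0.3  4.4 10.9] v 59.7 z 0.1585
0 0.09 201 u [-0.7 -0.2  0.6] v 1.0 z 0.1099
0 0.11 230 u [-0.8 -0.3  0.3] v 1.0 z 0.1299
0 0.13 265 u [-1.1 -0.3  0.4] v 1.3 z 0.15
0 0.15 418 u [-0.8  3.1  9.8] v 1.1 z 0.1583
-60 0.09 195 u [-0.3  0.4  8.6] v -57.5 z 0.11
-60 0.11 232 u [-0.3  0.3  8.8] v -57.3 z 0.1298
-60 0.13 265 u [-0.4  0.3  7.9] v -57.1 z 0.1499
-60 0.15 378 u [-0.2  3.8 10.4] v -58.4 z 0.1585
the job is handed in; nothing more can be done
None
```

I've handed the job in, every step done in order: beaker scrubbed on a second try (on the first the brush hit the rim and pushed the beaker aside), brush back in its holder, three bars upright in the wells, red knob on the orange tick, beaker upright on the mat about 2 mm off centre.

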